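# Load two connector shells into the spring magazine of a bench feeder

### The job

Load both green connector shells into the feeder's spring magazine, one after the other: lay each lengthwise in the mouth and push it down past the two orange sprung lips until they close over it, so that both stay stacked level underneath the lips by themselves. Press gently and never drive the stack hard against the bottom; leave the black shells and everything else on the bench where they are, and let go of everything at the end.

Things in the scene. Friction and masses are not known exactly. Their poses are not given: they have to be found in the camera images.
- feeder: Fixed bench feeder. Origin: centre of the underside of its dark steel base plate (170 x 100 x 12 mm, on the bench); x along the magazine (shells lie along x), z up. Over the origin stands an open-topped cassette with four blue corner posts, 78 mm (x) by 36 mm (y) outside, over 20 mm above the bench. It starts empty and holds exactly two shells, one on the other.
- mouth (a point): On the feeder's axis, 110 mm above the bench, about the height of the post tops (truly 24 mm above the lips' underside). Axes as the feeder. The bay is 68 x 24 mm, 1 mm play all round a shell. Posts at |x| = 27 to 39 mm guide the end flanges and flare outward in y at the top 10 mm. Between them the sides are open nearly to the cassette's floor, so fingers fit beside and on the barrel.
- lips (a point): On the axis, 85.5 mm above the bench: mid-setting of the lips' underside, truly 78 to 93 mm (set by hand, NOT measured). An orange lip at each end juts 4.5 mm into the bay, sprung outward (2 to 4 N), top sloping 56 degrees down inward. A shell laid in the mouth rests on both slopes, centre 17 to 20 mm above the underside. Passing both takes 6 to 14 N at mid barrel; off-centre pushes tip it.
- plate (a point): On the axis, 36 mm above the bench, below the white spring plate that lifts the stack (3.5 N empty to 6.5 N full; a shell not past the lips comes back up). Loaded, the top shell's centre is 11 mm below the lips' underside, the next 22 mm lower. Past latching depth, the first shell has 24 mm more travel, the second only about 1.5 mm before the solid bottom, where force rises steeply.
- green_a: Green connector shell, to be loaded. 66 mm long along its x; round barrel 18 mm in diameter and 50 mm long between two square end flanges 22 x 22 x 8 mm; 60 g. Origin at its centre, 11 mm above the bench when lying. Either way round and any roll is right. While it lies, z is up.
- green_b: The second green connector shell, the same as green_a.
- black_a: Black connector shell of the same shape and size, not to be loaded; origin at its centre.
- black_b: Another black connector shell, likewise left alone.
- spool: Red-flanged wire spool standing, 54 mm in diameter, 50 mm high; origin under its centre. Left alone.
- jar: Amber jar with black cap, 56 mm in diameter, 60 mm high; origin under its centre. Left alone.
- tin: Open steel cup, 72 mm in diameter, 70 mm high; origin under its centre. Left alone.
- screwdriver: Blue-handled screwdriver lying on the bench; origin under it. Left alone.
- tray: Grey tray of brass and steel nuts, 110 x 150 x 28 mm; origin under its centre. Left alone.

How it is judged:
By the outcome, as a careful person would: the job done as asked, in the order asked, and still so for the second after the job is handed in, with the robot touching nothing.
It also fails if it takes over 72 s, if anything falls off the work surface, if the arm or the gripper's body presses on something with over 40 N, if the wrist force passes 120 N, or if a joint passes its speed limit or range.

### The arm

A 7-joint arm with a two-finger parallel gripper is mounted at the origin on the work surface. World frame = base frame: x ahead of the robot, y to its left, z up, the work surface at z = 0. Lengths are in m, angles in rad, forces in N, time in s.
With the tool pointing down it reaches from about 0.4 to 0.875 m from the base axis. Payload 4.4 kg.
Tool frame: the origin (TCP) lies midway between the tips of the shut fingers; the grasp point (between the pads) lies 19 mm behind it (robot.hold_point_z is the distance from the TCP to the grasp point, in m); z points along the fingers, x is the direction in which the jaws open and shut, and the axes are right-handed (so a half turn about z gives the same grasp; the last joint's range is limited). The gripper opens to 85 mm and grips with 20 to 120 N. Pads are 22 mm wide; open, the fingers measure 114 mm over their backs; the gripper's body (76 mm by 85 mm) begins 54 mm behind the grasp point. The pads swing forward as they close: fully open they stand 13 mm farther back than shut.
Start: joints at [-1.224, 0.628, 0.038, 1.517, -0.027, 0.996, -0.02], TCP at [0.261, 0.595, 0.231] pointing down, gripper open.
Joint ranges: [-3.06, 3.06], [-0.37, 2.12], [-1.25, 1.32], [0.18, 2.47], [-1.1, 4.24], [0.23, 1.98], [-2.94, 2.94]. Speed limits (rad/s): [2.57, 2.57, 3.14, 3.14, 3.14, 3.14, 3.14].

### API

Orientations are given as a 3x3 rotation matrix whose columns are the frame's x, y, z axes.
In Python, from rig import robot gives the robot as it stands.
- The arm moves only by the tool carry_out, never from a script. Its argument "targets" is a list that holds one entry, the list of rows, each a list of 7 numbers: the opening in per cent of the stroke, from 0 (shut) to 100 (fully open), then the shift along the tool's x, y, z as a fraction of full scale, then the turn, a rotation vector about the tool's x, y, z as a fraction of full scale. In form: [[[jaw, dx, dy, dz, rx, ry, rz], ...]]. A call has 1 to 20 rows; each row shifts and turns the pose as measured when the row begins, along the tool's axes as they then stand; what a row does not reach is not made up. Full scale, the value 1, is 20 mm for a shift and 90 degrees for a turn. A row lasts 1/10 s, in which the tool goes at most 50 mm and 8.59 degrees, less where a joint would pass 70% of its speed; a pose out of reach is approached as far as the arm can. A call with a number of a shift or a turn outside -1 to 1 is refused whole. A call with a gripper value outside its range is refused whole. The fingers move at their own pace and stop on an object; the grip force is fixed at half the most. Time passes only in rows, so rows that do not move let the fingers close. It gives the time, the measured TCP pose, the force and the opening at its end, in the units of the state.
- robot.read_state(): the state, without advancing time (a new reading comes with each control period).
- robot.grab_frame(name): name is "scene" or "top"; returns the picture (400x640x3 uint8, red, green, blue); there is no depth.
- robot.calibration(name): a dict with "fx", "fy", "cx", "cy" (pixels), "D" ([k1, k2, p1, p2, k3] as OpenCV has them; the pictures are not rectified), "T" (4x4, takes a point from camera to world coordinates). Camera axes: x right, y up, looking along -z (the intrinsics and any distortion apply to the point x, -y, -z); pixel columns grow to the right and rows downward; lengths in m; the calibration is good to about 2 mm. A picture is of the moment at which its call begins. calibration takes no time and is no camera call.
- robot.sign_off(): hands the job in, once; it reports no verdict.
Trained networks look in the newest picture that a camera, given by its name, has taken for a name from the list of things; names that differ only in an ending like _2 or _b are one class to them, and where a whole thing is asked for, a point or a joint stands for the part that bears it (a point fixed in the world has none). Each returns a list of dicts, best first, with "conf" (0 to 1); they miss things now and then, are a little off and sometimes report something else, mostly with a low value. They report only what shows in the picture. A call takes as long as a camera call.
- robot.look_for(camera, name): "box" ([left, top, width, height] in pixels, round what is visible of it).
- robot.landmark_of(camera, name): "position" ([column, row] in pixels: a listed point, or the origin of a listed thing).
The state is a dict: "clock": time; "qpos": joint angles; "joint_velocities": joint speeds; "joint_torque": joint torques, N m; "tcp_pos": TCP position; "ee_rot": TCP orientation; "wrist_force": force on the tool from outside, world axes, zero at the start; "wrist_torque": the same for the moment, N m; "grip_width": finger opening in m.
Only numpy, scipy, OpenCV 4.12 (cv2) and the standard library are available. Lean on these libraries where they do the work, as an engineer would, in place of code of your own. Each camera call takes 0.05 s, during which the arm holds its last target.

## Working session

There is one attempt and no reset: what is moved stays moved. The work goes in short steps, Python scripts to look and compute and a tool call to move; the robot and the scene stay as the last step left them, time stands still between calls to the robot, and variables do not carry over. Pictures are saved under pics/ and viewed, and the job is handed in when it is done.

Besides the shell and the picture viewer there is one more tool, called as a command line: name --argument value ..., lists and objects as JSON in quotes. carry_out: Moves the arm, as the interface text tells. Its arguments: {"type":"object","properties":{"targets":{"type":"array","items":{"type":"array","items":{"type":"array","items":{"type":"number"}}}}},"required":["targets"]}

```bash
mkdir -p pics; ls; cat > h.py <<'E'
from rig import robot
import numpy as np, cv2
def save(cam,name,crop=None,scale=1):
    im=robot.grab_frame(cam)[:,:,::-1].copy()
    if crop: x,y,w,h=crop; im=im[y:y+h,x:x+w]
    if scale!=1: im=cv2.resize(im,None,fx=scale,fy=scale,interpolation=cv2.INTER_CUBIC)
    cv2.imwrite('pics/'+name+'.png',im)
def p2w(cam,uv,z):
    c=robot.calibration(cam);K=np.array([[c['fx'],0,c['cx']],[0,c['fy'],c['cy']],[0,0,1]])
    p=cv2.undistortPoints(np.array([[uv]],float),K,np.array(c['D'],float))[0,0]
    T=np.array(c['T']);d=T[:3,:3]@np.array([p[0],-p[1],-1.]);o=T[:3,3]
    return o+d*(z-o[2])/d[2]
def w2p(cam,P):
    c=robot.calibration(cam);K=np.array([[c['fx'],0,c['cx']],[0,c['fy'],c['cy']],[0,0,1]])
    T=np.array(c['T']);q=T[:3,:3].T@(np.array(P,float)-T[:3,3])
    q=np.array([q[0],-q[1],-q[2]])
    return cv2.projectPoints(q[None,None],np.zeros(3),np.zeros(3),K,np.array(c['D'],float))[0].ravel()
E
python3 - <<'E'
from h import *
for c in('scene','top'):
    save(c,c+'0'); k=robot.calibration(c); print(c,k['fx'],k['D'],np.round(k['T'],3).tolist())
s=robot.read_state()
for k in s: print(k,np.round(s[k],4).tolist())
E
```

```text
pics
scene 437.9481224500725 [-0.10806977  0.          0.          0.          0.        ] [[0.865, -0.391, 0.315, 0.93], [0.502, 0.651, -0.569, -0.662], [0.017, 0.651, 0.759, 0.851], [0.0, 0.0, 0.0, 1.0]]
top 403.8282682921307 [0.01149865 0.         0.         0.         0.        ] [[-0.003, 0.981, -0.193, 0.396], [-1.0, 0.001, 0.02, -0.075], [0.02, 0.193, 0.981, 1.031], [0.0, 0.0, 0.0, 1.0]]
clock 0.1
qpos [-1.2238, 0.6293, 0.0384, 1.5183, -0.027, 0.9963, -0.02]
joint_velocities [-0.001, -0.0035, 0.0006, -0.0018, 0.0002, 0.0008, -0.0001]
joint_torque [0.0028, -56.4538, 1.2303, -19.3974, 0.0113, 0.0054, 0.0]
tcp_pos [0.2605, 0.5949, 0.2305]
ee_rot [[0.4011, 0.916, -0.0007], [0.916, -0.4011, -0.0016], [-0.0017, 0.0, -1.0]]
wrist_force [-0.5915, 0.5377, 0.6172]
wrist_torque [-0.0111, -0.0479, -0.0169]
grip_width 0.0853
```

View pics/scene0.png

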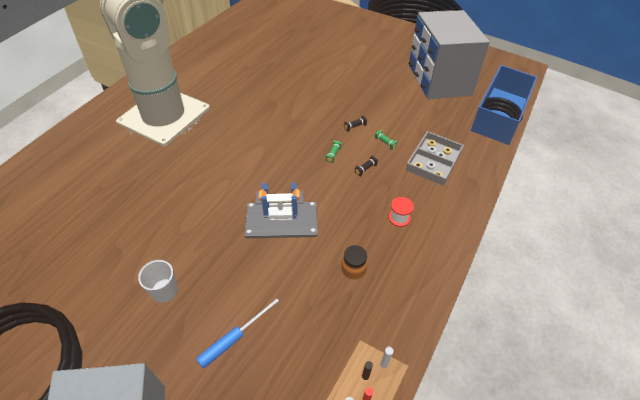

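View pics/top0.png

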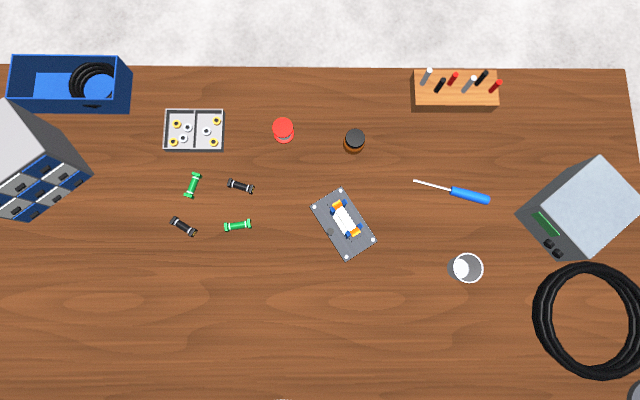

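```bash
python3 - <<'E'
from h import *
save('top','t_f',(290,170,110,110),6);save('top','t_s',(150,150,130,100),6);save('scene','s_f',(230,170,110,80),7);save('scene','s_s',(310,100,100,80),7)
for c in('scene','top'):
    im=robot.grab_frame(c);hsv=cv2.cvtColor(im,cv2.COLOR_RGB2HSV)
    m=cv2.inRange(hsv,(50,100,40),(80,255,255));n,l,st,ce=cv2.connectedComponentsWithStats(m)
    for i in range(1,n):
        if st[i,4]>40:
            ys,xs=np.where(l==i); P=np.array([p2w(c,(u,v),.011)[:2] for u,v in zip(xs,ys)])
            mu=P.mean(0);w,V=np.linalg.eigh(np.cov(P.T)); print(c,ce[i],st[i],mu,np.degrees(np.arctan2(V[1,1],V[0,1])))
    for n in('green_a','feeder','mouth','lips','plate'):
        print(c,n,[(np.round(d['position'],1).tolist(),round(d['conf'],2)) for d in robot.landmark_of(c,n)[:3]])
E
```

```text
scene [384.64814815 138.61111111] [380 135  11   9  54] [0.62879078 0.23746608] 157.39078612557333
scene [334.12765957 149.23404255] [330 145   9   9  47] [0.52685153 0.12419854] 102.99775646132545
scene green_a [([335.3, 151.3], 0.69), ([384.6, 136.9], 0.66)]
scene feeder [([277.8, 220.1], 0.88)]
scene mouth [([278.5, 190.3], 0.6)]
scene lips [([281.2, 201.5], 0.77)]
scene plate [([280.2, 211.1], 0.91)]
top [192.61702128 184.59574468] [188 178  11  15  94] [0.63229901 0.23583605] 162.69735692034723
top [188.43902439 194.87804878] [183 192  11   7  41] [0.60527343 0.24486274] 72.3467011508354
top [545.06302521 224.05882353] [531 212  29  25 238] [ 0.53038094 -0.66824378] -139.78423451940264
top [237.01020408 225.07142857] [230 221  15   9  98] [0.52751885 0.1183175 ] 99.18949089153966
top green_a [([190.6, 189.4], 0.78), ([239.3, 224.9], 0.5)]
top feeder [([343.2, 227.9], 0.82)]
top mouth [([346.1, 218.2], 0.78)]
top lips [([344.0, 218.9], 0.93), ([445.8, 190.7], 0.67), ([346.8, 225.4], 0.22)]
top plate [([345.3, 224.0], 0.63)]
```

View pics/t_f.png

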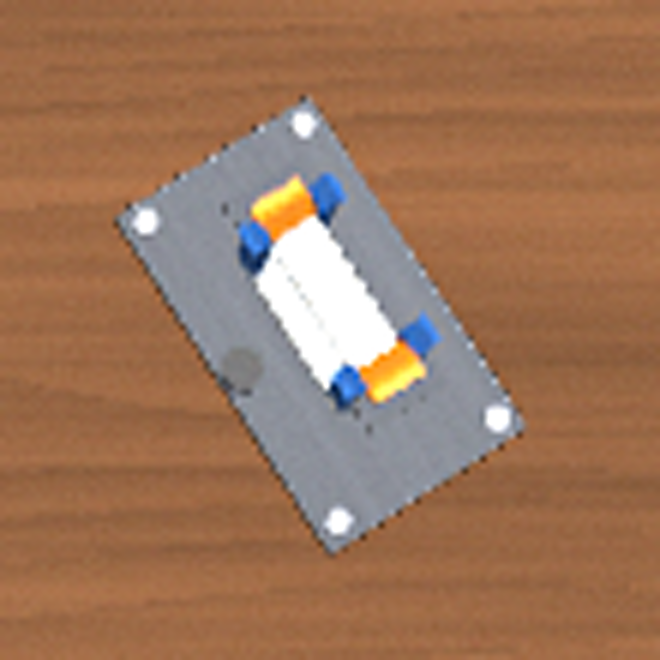

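View pics/s_f.png

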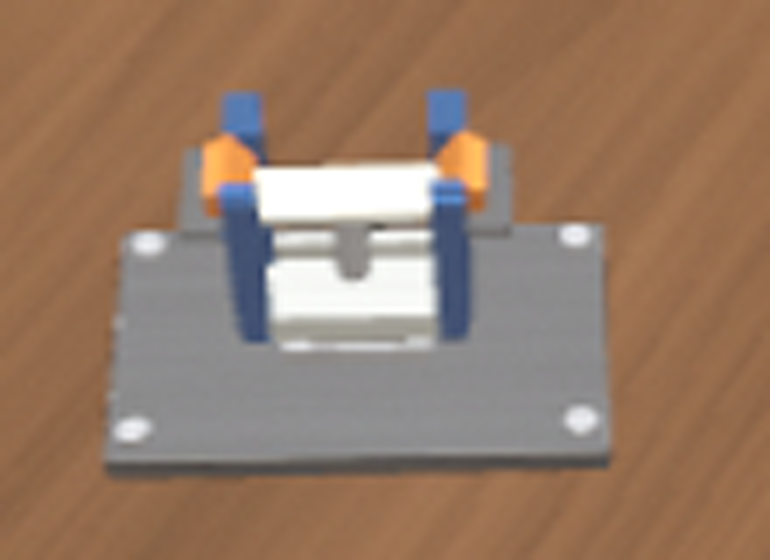

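View pics/t_s.png

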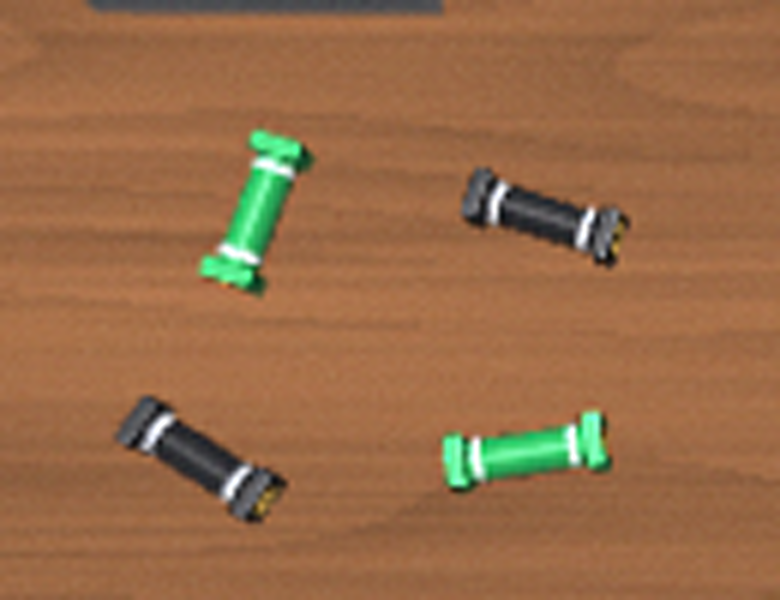

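View pics/s_s.png

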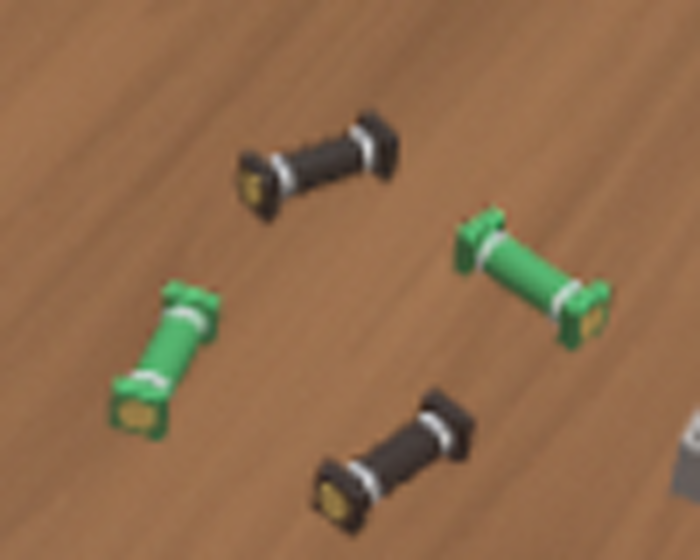

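```bash
cat > fit.py <<'E'
from h import *
from scipy.optimize import least_squares, minimize
cv=lambda L,s,o:[((u+.5)/s-.5+o[0],(v+.5)/s-.5+o[1]) for u,v in L]
def feeder():
    B={'top':(cv([(303,124),(146,221),(338,521),(497,418)],6,(290,170)),cv([(308,98),(119,221),(333,553),(524,425)],6,(290,170))),
       'scene':(cv([(148,243),(575,236),(581,419),(131,429)],7,(230,170)),cv([(123,232),(603,226),(609,455),(107,460)],7,(230,170)))}
    for c in B:
        P=np.array([p2w(c,u,.013)[:2] for u in B[c][0]]);Q=np.array([p2w(c,u,.012)[:2] for u in B[c][1]])
        print(c,P.mean(0),Q.mean(0),np.round([np.linalg.norm(Q[i]-Q[(i+1)%4]) for i in range(4)],4))
        for R in(P,Q):
            e=[R[(i+1)%4]-R[i] for i in range(4)]; print([round(np.degrees(np.arctan2(a[1],a[0]))%180,2) for a in e])
def shellpts():
    b=[]
    for s in(-1,1):
        b.append(np.array([[s*x,y,z] for x in(.025,.033) for y in(-.011,.011) for z in(-.011,.011)]))
    t=np.linspace(0,2*np.pi,24)
    b.append(np.array([[s*.025,.009*np.cos(a),.009*np.sin(a)] for s in(-1,1) for a in t]))
    return b
SP=shellpts()
def proj(cam,P):
    c=robot.calibration(cam);K=np.array([[c['fx'],0,c['cx']],[0,c['fy'],c['cy']],[0,0,1]])
    T=np.array(c['T']);q=(P-T[:3,3])@T[:3,:3];q=q*[1,-1,-1]
    return cv2.projectPoints(q[:,None],np.zeros(3),np.zeros(3),K,np.array(c['D'],float))[0][:,0]
def render(cam,pos,R,win,s=8):
    m=np.zeros((win[3]*s,win[2]*s),np.uint8)
    for b in SP:
        p=(proj(cam,pos+b@R.T)-[win[0],win[1]]+.5)*s-.5
        cv2.fillConvexPoly(m,cv2.convexHull(np.round(p*16).astype(np.int32)),255,shift=4)
    return cv2.resize(m,(win[2],win[3]),interpolation=cv2.INTER_AREA)/255.
def fitshell(cam,x0,z=.011,im=None):
    """fit x,y,yaw (world) with soft mask from colour difference to bg"""
    if im is None: im=robot.grab_frame(cam)
    u=w2p(cam,[x0[0],x0[1],z]);win=[int(u[0])-20,int(u[1])-20,40,40]
    I=im[win[1]:win[1]+40,win[0]:win[0]+40].astype(float)
    def cost(p):
        y=p[2];R=np.array([[np.cos(y),-np.sin(y),0],[np.sin(y),np.cos(y),0],[0,0,1]])
        r=render(cam,np.array([p[0],p[1],z]),R,win)
        A=np.stack([r.ravel(),1-r.ravel()],1)
        # green-excess channel and wood reference
        return float(((S-np.clip(r,0,1))**2).sum())
    wood=np.median(I.reshape(-1,3),0)
    d=I[:,:,1]-I[:,:,0]; dw=wood[1]-wood[0]
    S=np.clip((d-dw)/25,0,1) # white has d~0 vs wood -40
    r=minimize(cost,x0,method='Nelder-Mead',options=dict(initial_simplex=np.array([x0,np.add(x0,[.004,0,0]),np.add(x0,[0,.004,0]),np.add(x0,[0,0,.12])]),xatol=1e-5,fatol=1e-3))
    return r.x,r.fun,S.sum()
E
python3 - <<'E'
from fit import *
feeder()
for c in('top','scene'):
    for x0 in([.619,.240,np.radians(163)],[.527,.119,np.radians(99)]):
        x,f,s=fitshell(c,x0);print(c,np.round(x[:2],4),np.degrees(x[2]).round(1),round(f,1),s)
E
```

```text
top [ 0.53312172 -0.14994437] [ 0.5320908  -0.14997169] [0.0976 0.1663 0.0971 0.1669]
[np.float64(122.16), np.float64(32.29), np.float64(122.37), np.float64(32.41)]
[np.float64(123.55), np.float64(32.55), np.float64(123.18), np.float64(32.37)]
scene [ 0.53203548 -0.14876478] [ 0.53453313 -0.15160087] [0.1699 0.0991 0.1673 0.0984]
[np.float64(32.18), np.float64(122.5), np.float64(32.53), np.float64(122.1)]
[np.float64(31.89), np.float64(121.87), np.float64(31.66), np.float64(123.34)]
top [0.6316 0.2363] 163.1 13.2 262.88
top [0.5276 0.1175] 99.8 15.4 276.72
scene [0.6314 0.2367] 162.8 53.6 258.28000000000003
scene [0.5276 0.117 ] 98.2 11.6 201.0
```

```bash
cat > plan.py <<'E'
from h import *
import sys
def plan(x,y,z,yaw):
    s=robot.read_state();p=np.array(s['tcp_pos']);R=np.array(s['ee_rot'])
    cy=np.degrees(np.arctan2(R[1,0],R[0,0]));dy=(yaw-cy+180)%360-180
    d=np.array([x,y,z])-p
    c,sn=np.cos(np.radians(yaw)),np.sin(np.radians(yaw))
    Rt=np.array([[c,sn,0],[sn,-c,0],[0,0,-1]])
    from scipy.spatial.transform import Rotation as Ro
    print('t',round(s['clock'],2),'p',p.round(4),'yaw',round(cy,2),'F',np.round(s['wrist_force'],2),'w',round(s['grip_width'],4))
    print('now-frame units',(R.T@d/.02).round(3),' at-target-yaw units',(Rt.T@d/.02).round(3),'rotvec units',(Ro.from_matrix(R.T@Rt).as_rotvec()/(np.pi/2)).round(4))
if __name__=='__main__': plan(*map(float,sys.argv[1:5]))
E
python3 plan.py .6315 .2365 .10 73
```

```text
t 1.1 p [0.2607 0.5954 0.2313] yaw 66.35 F [ 0.17 -0.55 -0.16] w 0.0856
now-frame units [-9.003 24.181  6.565]  at-target-yaw units [-11.743  22.975   6.567] rotvec units [-0.     -0.0001 -0.0739]
```

carry_out --targets '[[[55,0,0,0,0,0,-0.074],[55,-0.51,1,0,0,0,0],[55,-0.51,1,0,0,0,0],[55,-0.51,1,0,0,0,0],[55,-0.51,1,0,0,0,0],[55,-0.51,1,0,0,0,0],[55,-0.51,1,0,0,0,0],[55,-0.51,1,0,0,0,0],[55,-0.51,1,0,0,0,0],[55,-0.51,1,0,0,0,0],[55,-0.51,1,0.3,0,0,0],[55,-0.51,1,0.3,0,0,0],[55,-0.51,1,0.3,0,0,0],[55,-0.51,1,0.3,0,0,0],[55,-0.51,1,0.3,0,0,0],[55,-0.51,1,0.3,0,0,0],[55,-0.51,1,0.3,0,0,0],[55,-0.51,1,0.3,0,0,0],[55,-0.51,1,0.3,0,0,0],[55,-0.51,1,0.3,0,0,0]]]'

```text
clock: 3.1
tcp_pos: [0.5793, 0.2958, 0.1697]
ee_rot: [[0.279, 0.96, 0.001], [0.96, -0.279, 0.007], [0.007, -0.0, -1.0]]
wrist_force: [1.0, 0.0, -0.4]
grip_width: 0.0473
```

```bash
python3 plan.py .6315 .2365 .04 73
```

```text
t 3.1 p [0.5793 0.2958 0.1697] yaw 73.81 F [ 0.96  0.01 -0.45] w 0.0473
now-frame units [-2.164  3.338  6.47 ]  at-target-yaw units [-2.073  3.365  6.485] rotvec units [-0.0003 -0.0043  0.009 ]
```

carry_out --targets '[[[55,-0.54,0.84,0.9,0,-0.004,0.009],[55,-0.54,0.84,0.9,0,0,0],[55,-0.54,0.84,0.9,0,0,0],[55,-0.5,0.82,0.9,0,0,0],[55,0,0,0.9,0,0,0],[55,0,0,0.9,0,0,0],[55,0,0,0.5,0,0,0],[55,0,0,0,0,0,0]]]'

```text
clock: 3.9
tcp_pos: [0.6381, 0.2277, 0.0469]
ee_rot: [[0.3, 0.954, 0.004], [0.954, -0.3, -0.002], [-0.0, 0.004, -1.0]]
wrist_force: [0.0, -0.8, -0.1]
grip_width: 0.0468
```

```bash
python3 plan.py .6315 .2365 .002 73; python3 - <<'E'
from h import *
save('top','t1',(130,120,160,130),5)
save('scene','s1',(310,60,130,120),5)
E
```

```text
t 3.9 p [0.6381 0.2277 0.0469] yaw 72.52 F [ 0.04 -0.78 -0.1 ] w 0.0468
now-frame units [ 0.32  -0.455  2.244]  at-target-yaw units [ 0.323 -0.443  2.246] rotvec units [ 0.0026  0.0003 -0.0053]
```

View pics/s1.png

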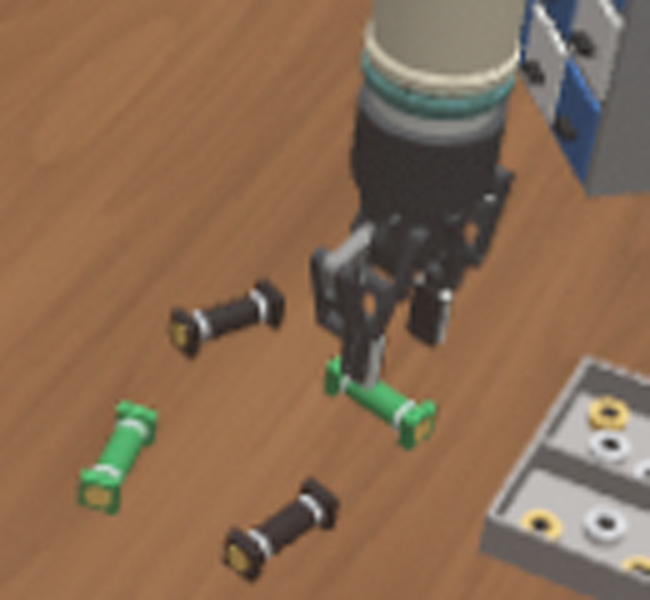

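carry_out --targets '[[[55,0.32,-0.45,0,0.002,0,-0.005],[55,0,0,0,0,0,0],[55,0,0,0,0,0,0]]]'

```text
clock: 4.3
tcp_pos: [0.6331, 0.2398, 0.0516]
ee_rot: [[0.291, 0.957, 0.007], [0.957, -0.291, 0.003], [0.005, 0.006, -1.0]]
wrist_force: [0.4, 1.1, -0.1]
grip_width: 0.0467
```

```bash
python3 plan.py .6315 .2365 .002 73
```

```text
t 4.3 p [0.6331 0.2398 0.0516] yaw 73.11 F [ 0.42  1.14 -0.09] w 0.0467
now-frame units [-0.191 -0.046  2.477]  at-target-yaw units [-0.18  -0.031  2.478] rotvec units [ 0.0038 -0.003   0.0012]
```

carry_out --targets '[[[55,-0.18,-0.03,0.5,0.004,-0.003,0.001],[55,0,0,0.5,0,0,0],[55,0,0,0.3,0,0,0],[55,0,0,0,0,0,0]]]'

```text
clock: 4.7
tcp_pos: [0.6316, 0.2366, 0.0241]
ee_rot: [[0.292, 0.957, 0.0], [0.957, -0.292, 0.0], [0.0, 0.0, -1.0]]
wrist_force: [0.3, 1.1, 0.6]
grip_width: 0.0471
```

```bash
python3 plan.py .6315 .2365 .002 73
```

```text
t 4.7 p [0.6316 0.2366 0.0241] yaw 73.04 F [0.32 1.1  0.58] w 0.0471
now-frame units [-0.008 -0.006  1.103]  at-target-yaw units [-0.008 -0.005  1.103] rotvec units [ 0.0001 -0.0001  0.0005]
```

carry_out --targets '[[[55,0,0,0.4,0,0,0],[55,0,0,0.4,0,0,0],[55,0,0,0.2,0,0,0],[55,0,0,0,0,0,0]]]'

```text
clock: 5.1
tcp_pos: [0.6314, 0.2361, 0.0013]
ee_rot: [[0.292, 0.956, -0.001], [0.956, -0.292, -0.001], [-0.001, -0.001, -1.0]]
wrist_force: [-0.9, 0.1, -0.2]
grip_width: 0.0467
```

```bash
python3 plan.py .6315 .2365 .002 73
```

```text
t 5.1 p [0.6314 0.2361 0.0013] yaw 73.01 F [-0.95  0.06 -0.18] w 0.0467
now-frame units [ 0.023 -0.    -0.033]  at-target-yaw units [ 0.023 -0.    -0.033] rotvec units [-0.0005  0.0005  0.0001]
```

Close.

carry_out --targets '[[[0,0,0,-0.02,0,0,0],[0,0,0,0,0,0,0],[0,0,0,0,0,0,0],[0,0,0,0,0,0,0],[0,0,0,0,0,0,0]]]'

```text
clock: 5.6
tcp_pos: [0.632, 0.2363, 0.0025]
ee_rot: [[0.292, 0.956, 0.0], [0.956, -0.292, 0.0], [0.0, 0.0, -1.0]]
wrist_force: [0.6, -0.6, -1.1]
grip_width: 0.0155
```

```bash
python3 plan.py .6315 .2365 .002 73
```

```text
t 5.6 p [0.632  0.2363 0.0025] yaw 73.02 F [ 0.58 -0.59 -1.05] w 0.0155
now-frame units [ 0.    -0.025  0.027]  at-target-yaw units [ 0.    -0.025  0.027] rotvec units [ 0.0002 -0.0001  0.0002]
```

carry_out --targets '[[[0,0,0,0,0,0,0],[0,0,0,-0.3,0,0,0],[0,0,0,-0.6,0,0,0],[0,0,0,-1,0,0,0],[0,0,0,-1,0,0,0],[0,0,0,-1,0,0,0],[0,0,0,-1,0,0,0],[0,0,0,-1,0,0,0],[0,0,0,-1,0,0,0],[0,0,0,-1,0,0,0],[0,0,0,-0.5,0,0,0],[0,0,0,0,0,0,0]]]'

```text
clock: 6.8
tcp_pos: [0.6326, 0.2365, 0.1865]
ee_rot: [[0.292, 0.956, 0.006], [0.956, -0.292, 0.002], [0.004, 0.005, -1.0]]
wrist_force: [-0.4, -0.3, -0.6]
grip_width: 0.0159
```

```bash
python3 plan.py .5327 -.1495 .20 -57.6; python3 - <<'E'
from h import *
save('top','t2',(130,120,160,130),5)
save('scene','s2',(310,30,130,130),5)
E
```

```text
t 6.8 p [0.6326 0.2365 0.1865] yaw 73.01 F [-0.37 -0.3  -0.64] w 0.0159
now-frame units [-19.914   0.867  -0.751]  at-target-yaw units [13.62  14.558 -0.673] rotvec units [-1.2000e-03 -5.1000e-03  1.4512e+00]
```

View pics/s2.png

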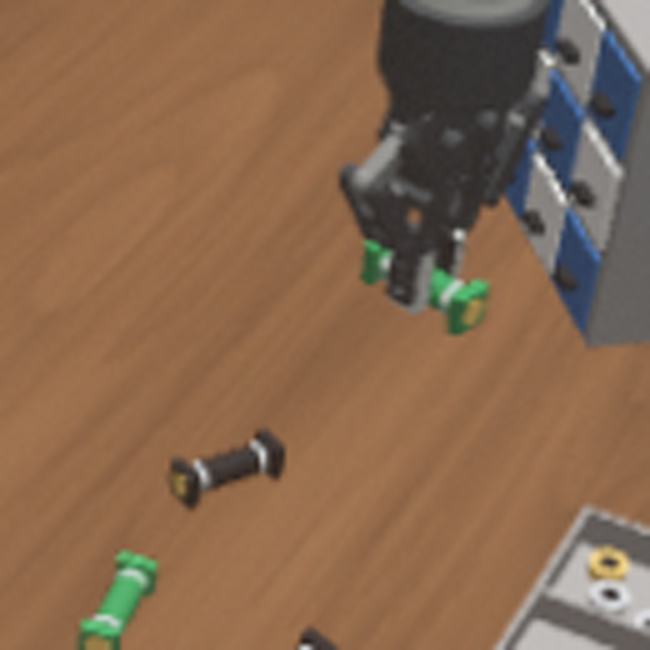

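carry_out --targets '[[[0,-0.5,0,0,0,0,0],[0,-1,0.05,-0.04,0,0,0],[0,-1,0.05,-0.04,0,0,0],[0,-1,0.05,-0.04,0,0,0],[0,-1,0.05,-0.04,0,0,0],[0,-1,0.05,-0.04,0,0,0],[0,-1,0.05,-0.04,0,0,0],[0,-1,0.05,-0.04,0,0,0],[0,-1,0.05,-0.04,0,0,0],[0,-1,0.05,-0.04,0,0,0],[0,-1,0.05,-0.04,0,0,0],[0,-1,0.05,-0.04,0,0,0],[0,-1,0.05,-0.04,0,0,0],[0,-1,0.05,-0.04,0,0,0],[0,-1,0.05,-0.04,0,0,0],[0,-1,0.05,-0.04,0,0,0],[0,-1,0.05,-0.04,0,0,0],[0,-1,0.05,-0.04,0,0,0],[0,-0.6,0,0,0,0,0],[0,0,0,0,0,0,0]]]'

```text
clock: 8.9
tcp_pos: [0.5126, -0.1442, 0.1778]
ee_rot: [[0.299, 0.953, -0.049], [0.954, -0.3, -0.009], [-0.023, -0.044, -0.999]]
wrist_force: [0.7, -0.3, -0.4]
grip_width: 0.0156
```

carry_out --targets '[[[0,0,0,0,0,0,0.05],[0,0,0,0,0,0,0.09],[0,0,0,0,0,0,0.09],[0,0,0,0,0,0,0.09],[0,0,0,0,0,0,0.09],[0,0,0,0,0,0,0.09],[0,0,0,0,0,0,0.09],[0,0,0,0,0,0,0.09],[0,0,0,0,0,0,0.09],[0,0,0,0,0,0,0.09],[0,0,0,0,0,0,0.09],[0,0,0,0,0,0,0.09],[0,0,0,0,0,0,0.09],[0,0,0,0,0,0,0.09],[0,0,0,0,0,0,0.09],[0,0,0,0,0,0,0.09],[0,0,0,0,0,0,0.04],[0,0,0,0,0,0,0]]]'

```text
clock: 10.7
tcp_pos: [0.5114, -0.1185, 0.1684]
ee_rot: [[0.484, -0.873, -0.062], [-0.875, -0.485, 0.007], [-0.036, 0.051, -0.998]]
wrist_force: [-0.4, 1.1, -0.8]
grip_width: 0.0158
```

```bash
python3 plan.py .5327 -.1495 .15 -57.6
```

```text
t 10.7 p [ 0.5114 -0.1185  0.1684] yaw -61.05 F [-0.36  1.07 -0.84] w 0.0158
now-frame units [ 1.907 -0.225  0.841]  at-target-yaw units [ 1.882 -0.069  0.92 ] rotvec units [ 0.0316  0.0241 -0.0378]
```

carry_out --targets '[[[0,0.5,0,0,0.032,0.024,-0.038],[0,0.5,0,0.2,0,0,0],[0,0.5,0,0.2,0,0,0],[0,0.2,0,0,0,0,0],[0,0,0,0,0,0,0],[0,0,0,0,0,0,0]]]'

```text
clock: 11.3
tcp_pos: [0.5315, -0.1455, 0.1575]
ee_rot: [[0.543, -0.839, -0.002], [-0.839, -0.543, 0.003], [-0.004, 0.0, -1.0]]
wrist_force: [-0.2, 0.9, -1.0]
grip_width: 0.016
```

```bash
python3 plan.py .5327 -.1495 .15 -57.6
```

```text
t 11.3 p [ 0.5315 -0.1455  0.1575] yaw -57.08 F [-0.17  0.87 -1.01] w 0.016
now-frame units [0.201 0.059 0.375]  at-target-yaw units [0.2   0.057 0.376] rotvec units [0.0002 0.0024 0.0058]
```

carry_out --targets '[[[0,0.2,0.058,0,0,0.002,0.006],[0,0,0,0,0,0,0],[0,0,0,0,0,0,0]]]'

```text
clock: 11.6
tcp_pos: [0.5328, -0.1493, 0.1574]
ee_rot: [[0.535, -0.845, -0.001], [-0.845, -0.535, 0.0], [-0.001, 0.001, -1.0]]
wrist_force: [0.3, -0.0, -0.6]
grip_width: 0.0156
```

```bash
python3 plan.py .5327 -.1495 .15 -57.6; python3 - <<'E'
from h import *
save('top','t3',(290,170,110,100),6)
save('scene','s3',(230,130,110,110),6)
E
```

```text
t 11.6 p [ 0.5328 -0.1493  0.1574] yaw -57.65 F [ 0.25 -0.03 -0.62] w 0.0156
now-frame units [0.003 0.01  0.369]  at-target-yaw units [0.003 0.01  0.369] rotvec units [ 0.0005  0.0006 -0.0005]
```

View pics/s3.png

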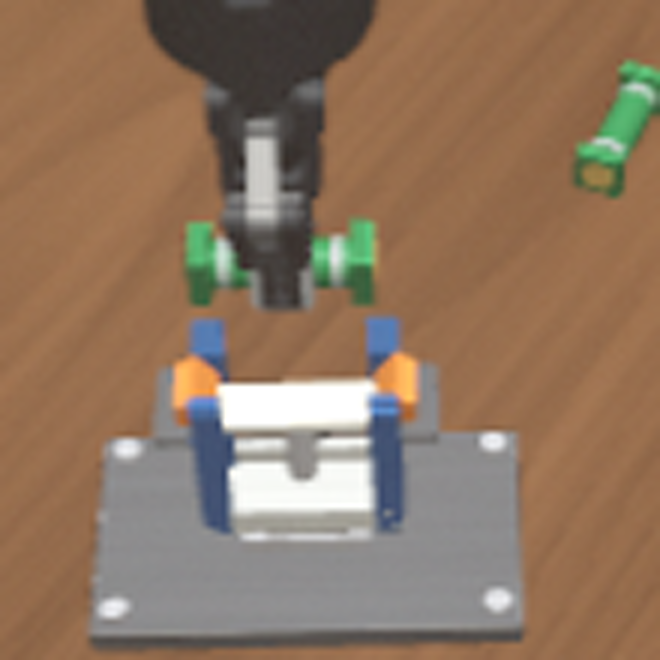

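View pics/t3.png

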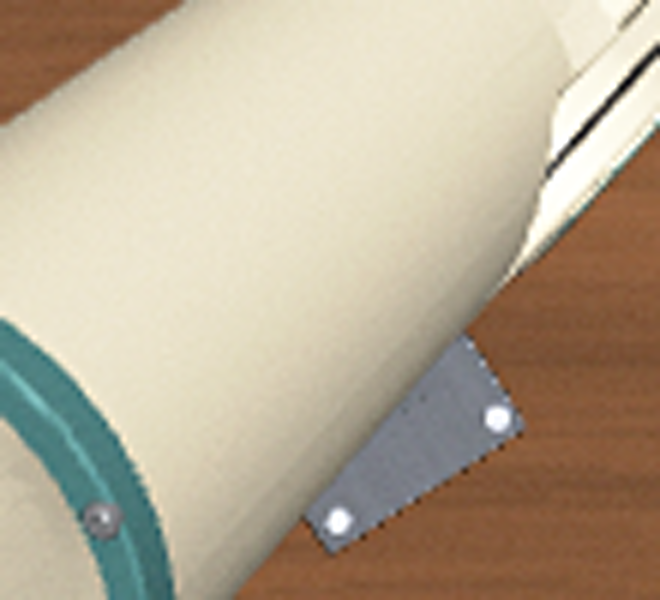

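```bash
cat > ov.py <<'E'
from fit import *
def overlay(name,win,s,shell=None,fx=.5327,fy=-.1495,fyaw=32.4):
    im=robot.grab_frame('scene')[:,:,::-1]
    x,y,w,h=win;im=cv2.resize(im[y:y+h,x:x+w],None,fx=s,fy=s,interpolation=cv2.INTER_CUBIC)
    T=lambda p:((p-[x,y]+.5)*s-.5)
    a=np.radians(fyaw);R=np.array([[np.cos(a),-np.sin(a),0],[np.sin(a),np.cos(a),0],[0,0,1]]);o=np.array([fx,fy,0])
    dr=lambda P,c:cv2.polylines(im,[np.round(T(proj('scene',P))).astype(int)],True,c,1)
    for sx in(-1,1):
        for sy in(-1,1):
            for z in(.110,):
                dr(o+np.array([[sx*27e-3,sy*12e-3,z],[sx*39e-3,sy*12e-3,z],[sx*39e-3,sy*18e-3,z],[sx*27e-3,sy*18e-3,z]])@R.T,(0,255,255))
    dr(o+np.array([[-.085,-.05,.012],[.085,-.05,.012],[.085,.05,.012],[-.085,.05,.012]])@R.T,(0,255,255))
    if shell is not None:
        p,yaw=shell;a=np.radians(yaw);R2=np.array([[np.cos(a),-np.sin(a),0],[np.sin(a),np.cos(a),0],[0,0,1]])
        for b in SP[:2]:
            q=T(proj('scene',np.array(p)+b@R2.T));cv2.polylines(im,[cv2.convexHull(np.round(q).astype(np.int32))],True,(0,0,255),1)
    cv2.imwrite('pics/'+name+'.png',im)
E
python3 - <<'E'
from ov import *
overlay('o3',(230,130,110,110),7,([.5328,-.1493,.166],32.35))
E
```

```text
(no output)
```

View pics/o3.png

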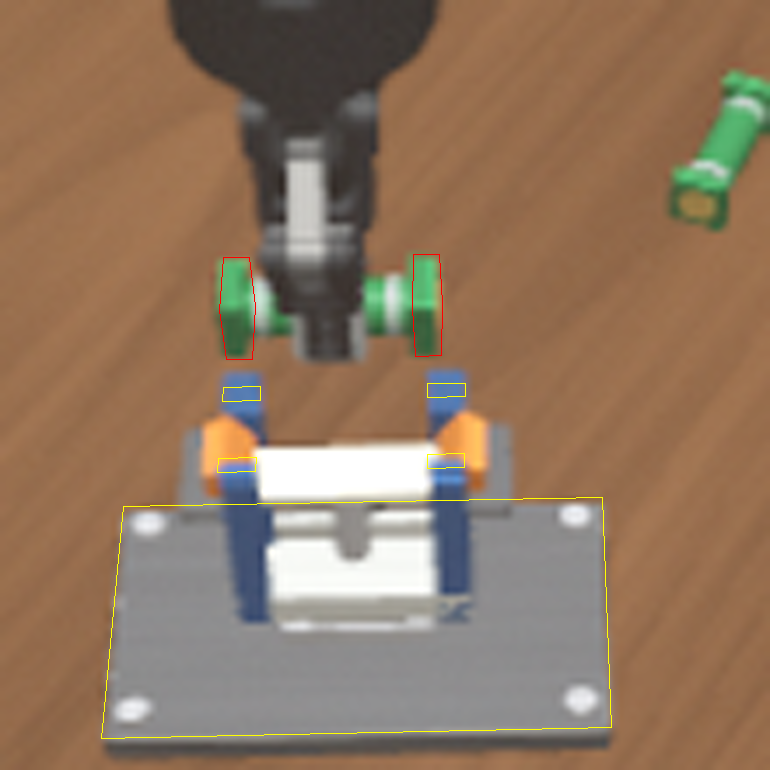

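carry_out --targets '[[[0,0,-0.01,0.5,0,0,0],[0,0,-0.01,0.6,0,0,0],[0,0,0,0.5,0,0,0],[0,0,0,0.3,0,0,0],[0,0,0,0,0,0,0]]]'

```text
clock: 12.25
tcp_pos: [0.5325, -0.1483, 0.1153]
ee_rot: [[0.536, -0.844, -0.003], [-0.844, -0.536, 0.001], [-0.002, 0.002, -1.0]]
wrist_force: [-0.5, 0.9, 0.4]
grip_width: 0.0155
```

```bash
python3 plan.py .5331 -.1493 .11 -57.6
```

```text
t 12.25 p [ 0.5325 -0.1483  0.1153] yaw -57.61 F [-0.54  0.86  0.41] w 0.0155
now-frame units [0.058 0.002 0.265]  at-target-yaw units [0.057 0.002 0.265] rotvec units [ 0.001   0.0015 -0.0001]
```

carry_out --targets '[[[0,0.055,0,0.1,0.001,0.0015,0],[0,0,0,0.1,0,0,0],[0,0,0,0,0,0,0]]]'

```text
clock: 12.55
tcp_pos: [0.5332, -0.1496, 0.1108]
ee_rot: [[0.535, -0.845, 0.0], [-0.845, -0.535, -0.0], [0.0, 0.0, -1.0]]
wrist_force: [-0.9, -0.4, -0.5]
grip_width: 0.0158
```

```bash
python3 plan.py .5331 -.1493 .10 -57.6;  python3 - <<'E'
from ov import *
overlay('o4',(230,130,110,110),7)
E
```

```text
t 12.55 p [ 0.5332 -0.1496  0.1108] yaw -57.63 F [-0.85 -0.36 -0.47] w 0.0158
now-frame units [-0.017 -0.006  0.541]  at-target-yaw units [-0.017 -0.005  0.541] rotvec units [ 0.     -0.0002 -0.0003]
```

View pics/o4.png

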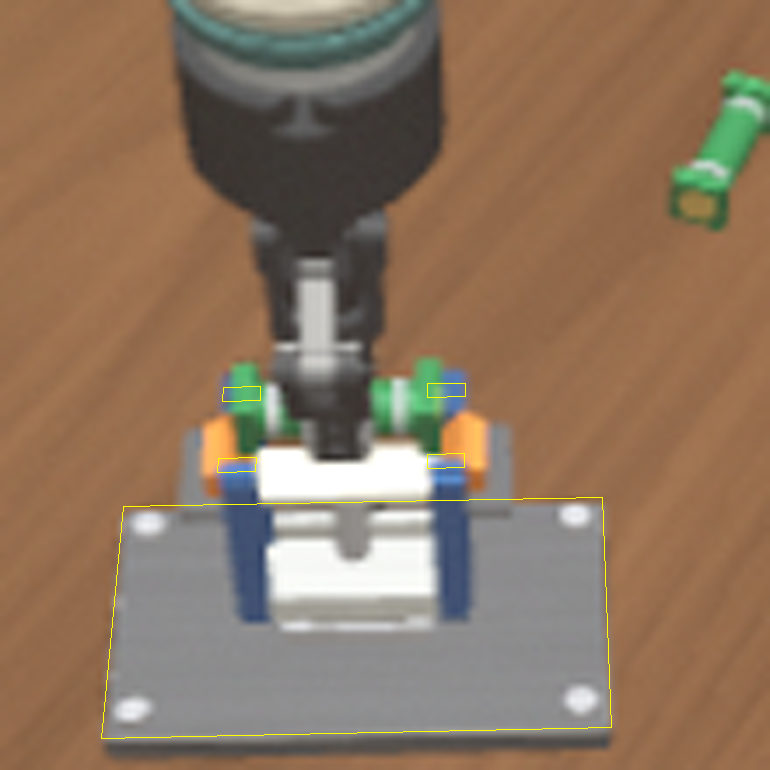

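```bash
python3 - <<'E'
from ov import *
overlay('o5',(255,175,50,35),16,([.5332,-.1496,.1193],32.4))
E
```

```text
(no output)
```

View pics/o5.png

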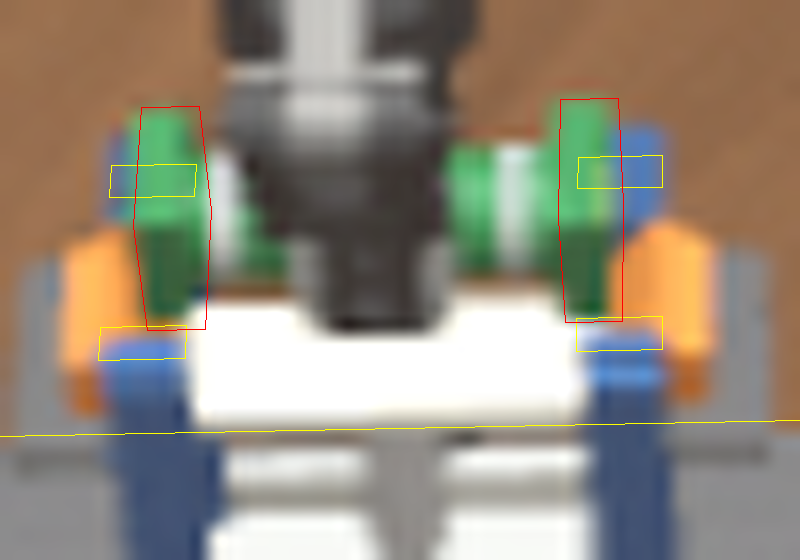

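```bash
python3 - <<'E'
from ov import *
a=np.radians(32.4);ex=np.array([np.cos(a),np.sin(a),0]);o=np.array([.5327,-.1495,0]);ey=np.array([-ex[1],ex[0],0])
T=lambda p:((p-[255,175]+.5)*16-.5).round(1)
for z in(.075,.085,.095,.105,.11,.119,.13):
  print(z,[T(w2p('scene',o+x*ex+[0,0,z])).tolist() for x in(-.039,0,.039)],T(w2p('scene',o+.011*ey+[0,0,z])).tolist())
print(robot.read_state()['qpos'])
E
```

```text
0.075 [[126.2, 421.2], [397.9, 416.0], [669.5, 410.8]] [399.8, 357.5]
0.085 [[120.1, 376.4], [393.8, 371.2], [667.5, 366.0]] [395.7, 312.6]
0.095 [[113.8, 331.0], [389.7, 325.7], [665.4, 320.5]] [391.7, 267.0]
0.105 [[107.5, 284.8], [385.5, 279.6], [663.4, 274.3]] [387.5, 220.7]
0.11 [[104.4, 261.5], [383.4, 256.2], [662.3, 251.0]] [385.5, 197.3]
0.119 [[98.6, 219.0], [379.6, 213.7], [660.5, 208.5]] [381.7, 154.7]
0.13 [[91.4, 166.3], [374.8, 161.0], [658.1, 155.7]] [377.0, 101.8]
[-0.11925169  0.72484641  0.5429691   1.90765207 -0.58353867  0.67029268
 -0.22346558]
```

carry_out --targets '[[[0,-0.015,-0.05,0,0,0,0],[0,0,0,0.1,0,0,0],[0,0,0,0.1,0,0,0],[0,0,0,0,0,0,0]]]'

```text
clock: 13.05
tcp_pos: [0.5347, -0.1489, 0.1076]
ee_rot: [[0.536, -0.844, 0.002], [-0.844, -0.536, -0.001], [0.002, -0.002, -1.0]]
wrist_force: [-0.2, 0.9, -0.2]
grip_width: 0.0157
```

```bash
python3 plan.py .5340 -.1488 .10 -57.6;  python3 - <<'E'
from ov import *
overlay('o6',(255,175,50,35),16)
E
```

```text
t 13.05 p [ 0.5347 -0.1489  0.1076] yaw -57.61 F [-0.15  0.89 -0.16] w 0.0157
now-frame units [-0.023  0.03   0.377]  at-target-yaw units [-0.023  0.029  0.378] rotvec units [-0.001  -0.0012 -0.0001]
```

View pics/o6.png

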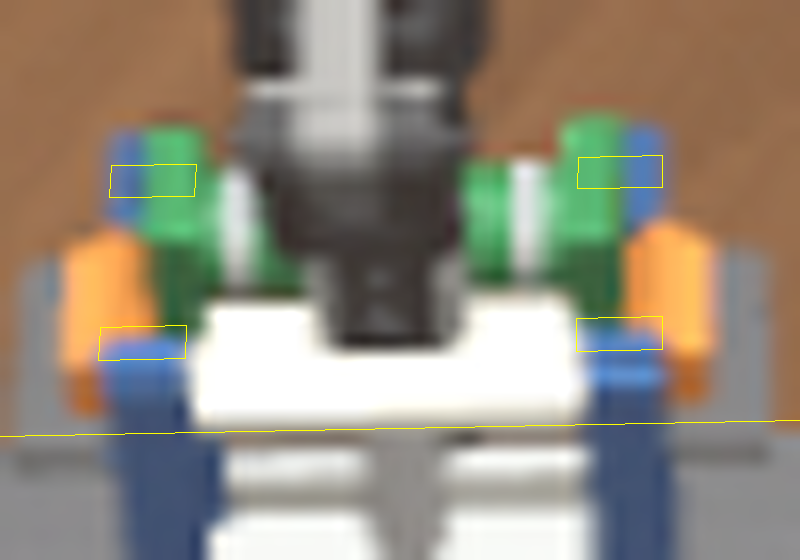

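carry_out --targets '[[[0,-0.01,0.015,0.1,-0.001,-0.001,0],[0,0,0,0.12,0,0,0],[0,0,0,0.1,0,0,0],[0,0,0,0,0,0,0]]]'

```text
clock: 13.5
tcp_pos: [0.5343, -0.1493, 0.1008]
ee_rot: [[0.535, -0.845, -0.0], [-0.845, -0.535, -0.001], [0.001, 0.0, -1.0]]
wrist_force: [-0.3, 0.5, 0.7]
grip_width: 0.0156
```

```bash
python3 plan.py .5344 -.1490 .10 -57.6
```

```text
t 13.5 p [ 0.5343 -0.1493  0.1008] yaw -57.62 F [-0.28  0.5   0.72] w 0.0156
now-frame units [-0.008 -0.011  0.04 ]  at-target-yaw units [-0.008 -0.011  0.04 ] rotvec units [ 0.0002 -0.0003 -0.0003]
```

carry_out --targets '[[[0,0,0,0.15,0,0,0],[0,0,0,0.1,0,0,0],[0,0,0,0,0,0,0]]]'

```text
clock: 13.8
tcp_pos: [0.5349, -0.1492, 0.0965]
ee_rot: [[0.535, -0.845, 0.002], [-0.845, -0.535, 0.0], [0.001, -0.001, -1.0]]
wrist_force: [-0.6, -0.3, 1.5]
grip_width: 0.0157
```

carry_out --targets '[[[0,0,0,0.15,0,0,0],[0,0,0,0,0,0,0]]]'

```text
clock: 14.0
tcp_pos: [0.5348, -0.1491, 0.0936]
ee_rot: [[0.536, -0.845, 0.002], [-0.845, -0.536, 0.0], [0.001, -0.002, -1.0]]
wrist_force: [-0.2, -0.7, -2.8]
grip_width: 0.0158
```

```bash
python3 plan.py .5344 -.1490 .09 -57.6;  python3 - <<'E'
from ov import *
overlay('o7',(255,175,50,35),16)
E
```

```text
t 14.0 p [ 0.5348 -0.1491  0.0936] yaw -57.62 F [-0.22 -0.72 -2.81] w 0.0158
now-frame units [-0.015  0.014  0.18 ]  at-target-yaw units [-0.015  0.013  0.18 ] rotvec units [-0.001  -0.0003 -0.0002]
```

View pics/o7.png

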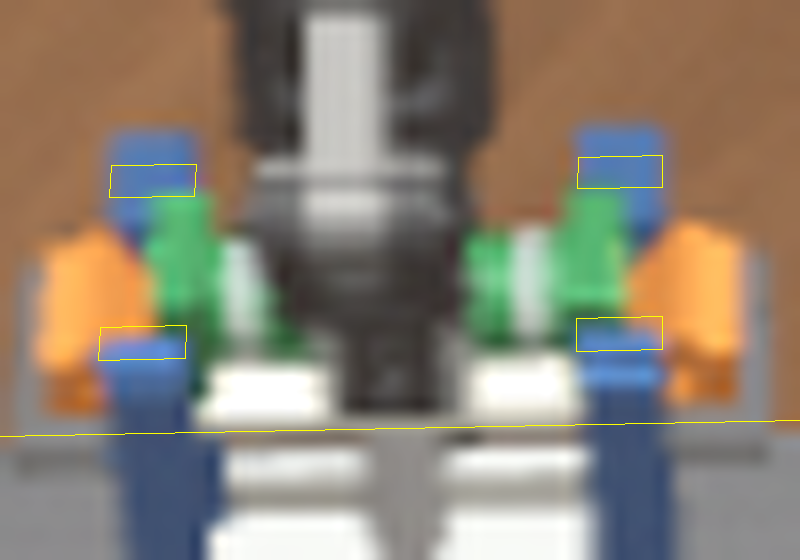

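carry_out --targets '[[[0,-0.01,0.01,0.15,0,0,0],[0,0,0,0.15,0,0,0],[0,0,0,0,0,0,0]]]'

```text
clock: 14.35
tcp_pos: [0.5348, -0.1491, 0.0877]
ee_rot: [[0.535, -0.845, 0.002], [-0.845, -0.535, 0.0], [0.001, -0.002, -1.0]]
wrist_force: [0.3, 0.4, 1.7]
grip_width: 0.016
```

carry_out --targets '[[[0,0,0,0.15,0,0,0],[0,0,0,0.15,0,0,0],[0,0,0,0,0,0,0]]]'

```text
clock: 14.65
tcp_pos: [0.5349, -0.1492, 0.0818]
ee_rot: [[0.535, -0.845, 0.003], [-0.845, -0.535, 0.001], [0.001, -0.003, -1.0]]
wrist_force: [-0.5, 0.2, 2.7]
grip_width: 0.0158
```

```bash
python3 plan.py .5344 -.1490 .068 -57.6;  python3 - <<'E'
from ov import *
overlay('o8',(255,175,50,35),16)
E
```

```text
t 14.65 p [ 0.5349 -0.1492  0.0818] yaw -57.64 F [-0.5   0.23  2.75] w 0.0158
now-frame units [-0.02   0.018  0.692]  at-target-yaw units [-0.02   0.016  0.692] rotvec units [-0.0018 -0.0005 -0.0004]
```

View pics/o8.png

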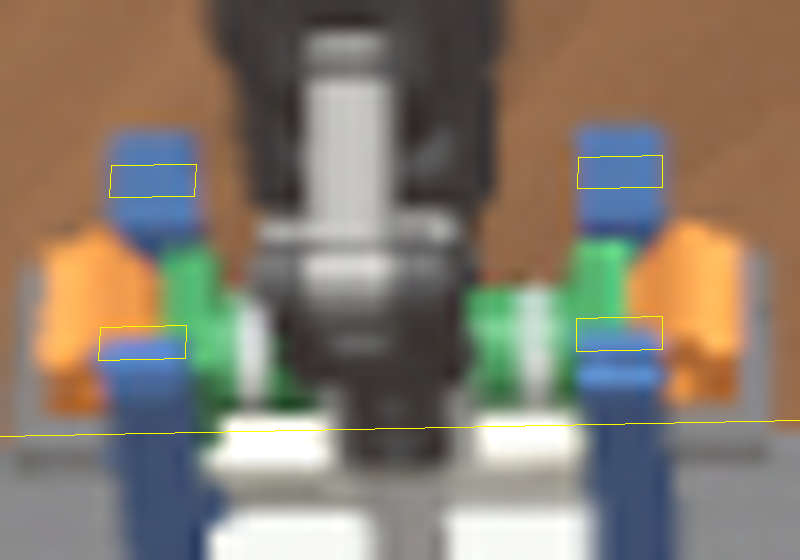

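Level and symmetric; lips (left 40–155, right 628–740) are held open by the flanges. Continue.

carry_out --targets '[[[0,-0.01,0.01,0.15,-0.001,0,0],[0,0,0,0.15,0,0,0],[0,0,0,0,0,0,0]]]'

```text
clock: 15.0
tcp_pos: [0.535, -0.1493, 0.0763]
ee_rot: [[0.535, -0.845, 0.002], [-0.845, -0.535, -0.0], [0.001, -0.002, -1.0]]
wrist_force: [0.2, 0.6, 2.4]
grip_width: 0.0157
```

carry_out --targets '[[[0,0,0,0.15,0,0,0],[0,0,0,0.15,0,0,0],[0,0,0,0,0,0,0]]]'

```text
clock: 15.3
tcp_pos: [0.5351, -0.1494, 0.0707]
ee_rot: [[0.535, -0.845, 0.003], [-0.845, -0.535, -0.0], [0.002, -0.003, -1.0]]
wrist_force: [-1.0, 0.3, 4.0]
grip_width: 0.0159
```

```bash
python3 plan.py .5344 -.1490 .068 -57.6;  python3 - <<'E'
from ov import *
overlay('o9',(255,175,50,35),16)
E
```

```text
t 15.3 p [ 0.5351 -0.1494  0.0707] yaw -57.64 F [-0.99  0.32  3.97] w 0.0159
now-frame units [-0.036  0.021  0.133]  at-target-yaw units [-0.036  0.021  0.133] rotvec units [-0.0016 -0.0011 -0.0005]
```

View pics/o9.png

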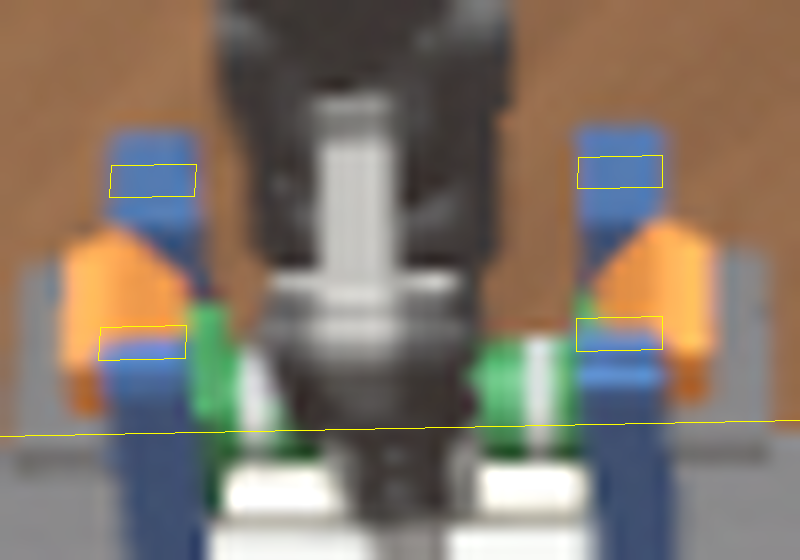

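carry_out --targets '[[[0,-0.02,0.02,-0.05,0,0,0],[0,0,0,0,0,0,0]]]'

```text
clock: 15.55
tcp_pos: [0.5351, -0.1493, 0.0709]
ee_rot: [[0.535, -0.845, 0.003], [-0.845, -0.535, -0.001], [0.003, -0.002, -1.0]]
wrist_force: [-0.2, 0.1, 2.1]
grip_width: 0.0155
```

carry_out --targets '[[[0,0,0,-0.05,0,0,0],[0,0,0,0,0,0,0]]]'

```text
clock: 15.75
tcp_pos: [0.535, -0.1493, 0.071]
ee_rot: [[0.536, -0.845, 0.003], [-0.845, -0.536, -0.002], [0.003, -0.001, -1.0]]
wrist_force: [0.9, -1.0, -0.1]
grip_width: 0.0158
```

carry_out --targets '[[[0,0,0,-0.05,0,0,0],[0,0,0,0,0,0,0]]]'

```text
clock: 15.95
tcp_pos: [0.535, -0.1493, 0.0711]
ee_rot: [[0.536, -0.844, 0.002], [-0.844, -0.536, -0.002], [0.003, -0.0, -1.0]]
wrist_force: [2.0, -0.5, -4.2]
grip_width: 0.0157
```

carry_out --targets '[[[45,0,0,0.03,0,0,0],[45,0,0,0,0,0,0],[45,0,0,0,0,0,0],[45,0,0,0,0,0,0]]]'

```text
clock: 16.35
tcp_pos: [0.5345, -0.149, 0.072]
ee_rot: [[0.536, -0.844, 0.002], [-0.844, -0.536, -0.001], [0.002, -0.001, -1.0]]
wrist_force: [0.4, 0.5, 0.2]
grip_width: 0.0384
```

carry_out --targets '[[[45,0,0,-0.3,0,0,0],[45,0,0,-0.6,0,0,0],[45,0,0,-1,0,0,0],[45,0,0,-1,0,0,0],[45,0,0,-1,0,0,0],[45,0,0,-1,0,0,0],[45,0,0,-0.5,0,0,0],[45,0,0,0,0,0,0]]]'

```text
clock: 17.15
tcp_pos: [0.5342, -0.1496, 0.1903]
ee_rot: [[0.534, -0.845, 0.005], [-0.845, -0.534, -0.001], [0.003, -0.004, -1.0]]
wrist_force: [0.4, 0.1, -0.1]
grip_width: 0.0385
```

```bash
python3 plan.py .5276 .1175 .18 9;  python3 - <<'E'
from ov import *
overlay('o10',(250,160,60,45),13)
E
```

```text
t 17.15 p [ 0.5342 -0.1496  0.1903] yaw -57.7 F [ 0.43  0.13 -0.11] w 0.0385
now-frame units [-11.465  -6.852   0.503]  at-target-yaw units [  1.762 -13.24    0.513] rotvec units [-0.001  -0.0033 -0.7411]
```

View pics/o10.png

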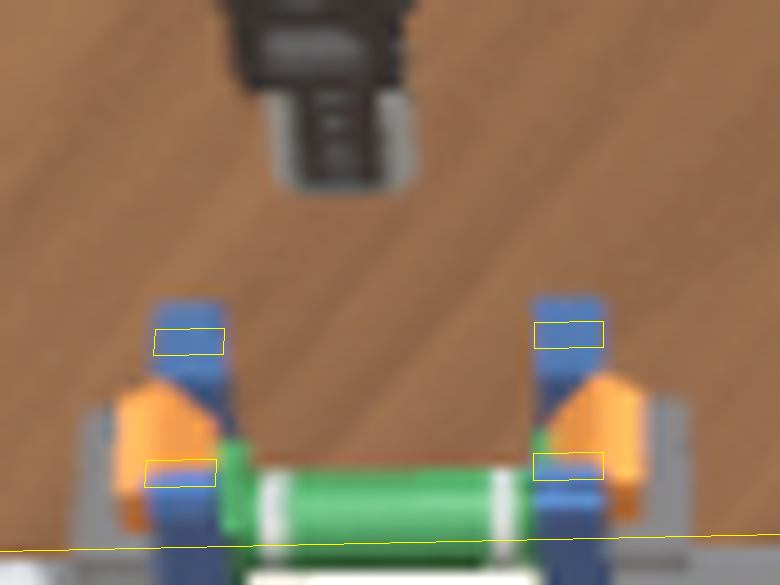

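carry_out --targets '[[[55,0,0,0,0,-0.003,-0.05],[55,0,0,0,0,0,-0.09],[55,0,0,0,0,0,-0.09],[55,0,0,0,0,0,-0.09],[55,0,0,0,0,0,-0.09],[55,0,0,0,0,0,-0.09],[55,0,0,0,0,0,-0.09],[55,0,0,0,0,0,-0.08],[55,0,0,0,0,0,-0.04],[55,0,0,0,0,0,0],[55,0,0,0,0,0,0]]]'

```text
clock: 18.3
tcp_pos: [0.5264, -0.1461, 0.1788]
ee_rot: [[0.988, 0.153, -0.019], [0.153, -0.988, 0.01], [-0.017, -0.013, -1.0]]
wrist_force: [-0.2, 0.2, 0.9]
grip_width: 0.0468
```

```bash
python3 plan.py .5276 .1175 .10 9
```

```text
t 18.3 p [ 0.5264 -0.1461  0.1788] yaw 8.79 F [-0.21  0.22  0.85] w 0.0468
now-frame units [  2.14  -12.964   4.065]  at-target-yaw units [  2.121 -13.006   3.938] rotvec units [-0.008   0.0109 -0.0024]
```

carry_out --targets '[[[55,0.1,-0.5,0,-0.008,0.011,-0.002],[55,0.17,-1,0,0,0,0],[55,0.17,-1,0,0,0,0],[55,0.17,-1,0,0,0,0],[55,0.17,-1,0,0,0,0],[55,0.17,-1,0.2,0,0,0],[55,0.17,-1,0.4,0,0,0],[55,0.17,-1,0.4,0,0,0],[55,0.17,-1,0.4,0,0,0],[55,0.17,-1,0.4,0,0,0],[55,0.17,-1,0.4,0,0,0],[55,0.17,-0.7,0.3,0,0,0],[55,0,-0.2,0,0,0,0],[55,0,0,0,0,0,0]]]'

```text
clock: 19.7
tcp_pos: [0.5298, 0.0928, 0.1216]
ee_rot: [[0.991, 0.134, -0.007], [0.134, -0.991, -0.004], [-0.007, 0.004, -1.0]]
wrist_force: [-0.3, 0.6, 0.1]
grip_width: 0.0469
```

```bash
python3 plan.py .5276 .1175 .05 9
```

```text
t 19.7 p [0.5298 0.0928 0.1216] yaw 7.68 F [-0.27  0.6   0.11] w 0.0469
now-frame units [ 0.082 -1.249  3.576]  at-target-yaw units [ 0.085 -1.235  3.581] rotvec units [ 0.0022  0.0045 -0.0147]
```

carry_out --targets '[[[55,0.04,-0.6,0.5,0.002,0.004,-0.015],[55,0.04,-0.5,0.7,0,0,0],[55,0,-0.1,0.7,0,0,0],[55,0,0,0.7,0,0,0],[55,0,0,0.4,0,0,0],[55,0,0,0,0,0,0],[55,0,0,0,0,0,0]]]'

```text
clock: 20.4
tcp_pos: [0.5299, 0.1115, 0.0598]
ee_rot: [[0.989, 0.146, 0.003], [0.146, -0.989, -0.004], [0.002, 0.004, -1.0]]
wrist_force: [0.1, -0.1, -0.3]
grip_width: 0.0471
```

```bash
python3 plan.py .5276 .1173 .03 9
```

```text
t 20.4 p [0.5299 0.1115 0.0598] yaw 8.42 F [ 0.1  -0.12 -0.26] w 0.0471
now-frame units [-0.077 -0.308  1.489]  at-target-yaw units [-0.071 -0.303  1.491] rotvec units [ 0.0027 -0.0014 -0.0065]
```

carry_out --targets '[[[55,-0.075,-0.305,0.3,0.003,-0.001,-0.006],[55,0,0,0.6,0,0,0],[55,0,0,0.5,0,0,0],[55,0,0,0,0,0,0],[55,0,0,0,0,0,0]]]'

```text
clock: 20.9
tcp_pos: [0.5283, 0.1177, 0.0304]
ee_rot: [[0.988, 0.156, 0.002], [0.156, -0.988, 0.001], [0.003, -0.001, -1.0]]
wrist_force: [-0.6, -0.2, 0.2]
grip_width: 0.0468
```

```bash
python3 plan.py .5276 .1173 .002 9; python3 - <<'E'
from h import *
save('scene','s11',(290,80,100,100),6)
E
```

```text
t 20.9 p [0.5283 0.1177 0.0304] yaw 8.96 F [-0.59 -0.17  0.17] w 0.0468
now-frame units [-0.043  0.017  1.419]  at-target-yaw units [-0.039  0.016  1.419] rotvec units [-0.0006 -0.0016 -0.0004]
```

View pics/s11.png

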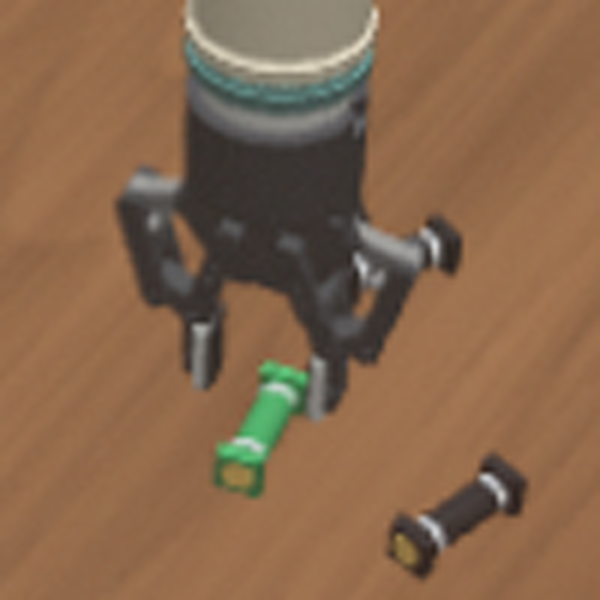

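carry_out --targets '[[[55,-0.04,0.015,0.45,0,-0.001,0],[55,0,0,0.45,0,0,0],[55,0,0,0.35,0,0,0],[55,0,0,0.1,0,0,0],[55,0,0,0,0,0,0]]]'

```text
clock: 21.45
tcp_pos: [0.5278, 0.1172, 0.0012]
ee_rot: [[0.988, 0.156, 0.001], [0.156, -0.988, 0.001], [0.001, -0.001, -1.0]]
wrist_force: [-0.4, 0.6, -0.5]
grip_width: 0.0471
```

```bash
python3 plan.py .5276 .1173 .0025 9
```

```text
t 21.45 p [0.5278 0.1172 0.0012] yaw 8.95 F [-0.35  0.61 -0.47] w 0.0471
now-frame units [-0.008 -0.007 -0.066]  at-target-yaw units [-0.008 -0.007 -0.066] rotvec units [-0.0005 -0.0008 -0.0006]
```

carry_out --targets '[[[0,0,0,-0.04,0,0,0],[0,0,0,0,0,0,0],[0,0,0,0,0,0,0],[0,0,0,0,0,0,0],[0,0,0,0,0,0,0],[0,0,0,0,0,0,0]]]'

```text
clock: 22.05
tcp_pos: [0.5283, 0.1173, 0.0028]
ee_rot: [[0.988, 0.156, 0.003], [0.156, -0.988, 0.001], [0.003, -0.001, -1.0]]
wrist_force: [-0.1, -0.2, -0.6]
grip_width: 0.0154
```

carry_out --targets '[[[0,0,0,-0.3,0,0,0],[0,0,0,-0.6,0,0,0],[0,0,0,-1,0,0,0],[0,0,0,-1,0,0,0],[0,0,0,-1,0,0,0],[0,0,0,-1,0,0,0],[0,0,0,-1,0,0,0],[0,0,0,-1,0,0,0],[0,0,0,-1,0,0,0],[0,0,0,-0.5,0,0,0],[0,0,0,0,0,0,0]]]'

```text
clock: 23.15
tcp_pos: [0.5272, 0.1168, 0.1854]
ee_rot: [[0.988, 0.154, 0.006], [0.154, -0.988, 0.003], [0.007, -0.002, -1.0]]
wrist_force: [1.0, -0.5, -1.1]
grip_width: 0.0158
```

```bash
python3 plan.py .5344 -.1490 .17 -57.6; python3 - <<'E'
from h import *
save('scene','s12',(270,40,120,120),5)
E
```

```text
t 23.15 p [0.5272 0.1168 0.1854] yaw 8.89 F [ 0.98 -0.54 -1.06] w 0.0158
now-frame units [-1.702 13.186  0.728]  at-target-yaw units [11.412  6.816  0.772] rotvec units [-0.0038 -0.0028  0.7387]
```

View pics/s12.png

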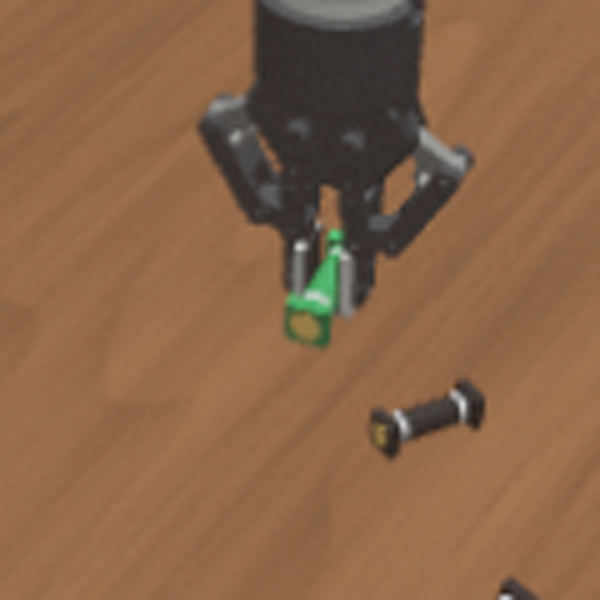

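carry_out --targets '[[[0,-0.1,0.5,0,0,0,0],[0,-0.14,1,0,0,0,0],[0,-0.14,1,0,0,0,0],[0,-0.14,1,0,0,0,0],[0,-0.14,1,0,0,0,0],[0,-0.14,1,0,0,0,0],[0,-0.14,1,0,0,0,0],[0,-0.14,1,0,0,0,0],[0,-0.14,1,0,0,0,0],[0,-0.14,1,0,0,0,0],[0,-0.14,1,0,0,0,0],[0,-0.14,1,0,0,0,0],[0,-0.1,0.7,0,0,0,0],[0,0,0,0,0,0,0]]]'

```text
clock: 24.6
tcp_pos: [0.5152, -0.1501, 0.1684]
ee_rot: [[0.989, 0.148, -0.028], [0.148, -0.989, -0.002], [-0.028, -0.003, -1.0]]
wrist_force: [-1.2, 0.2, -1.1]
grip_width: 0.0156
```

carry_out --targets '[[[0,0,0,0,0,0,0.05],[0,0,0,0,0,0,0.09],[0,0,0,0,0,0,0.09],[0,0,0,0,0,0,0.09],[0,0,0,0,0,0,0.09],[0,0,0,0,0,0,0.09],[0,0,0,0,0,0,0.09],[0,0,0,0,0,0,0.07],[0,0,0,0,0,0,0.03],[0,0,0,0,0,0,0],[0,0,0,0,0,0,0]]]'

```text
clock: 25.7
tcp_pos: [0.5066, -0.1422, 0.1591]
ee_rot: [[0.559, -0.828, -0.048], [-0.829, -0.56, 0.008], [-0.033, 0.036, -0.999]]
wrist_force: [-0.6, -0.8, -0.2]
grip_width: 0.0156
```

```bash
python3 plan.py .5344 -.1490 .15 -57.6
```

```text
t 25.7 p [ 0.5066 -0.1422  0.1591] yaw -56.01 F [-0.59 -0.76 -0.23] w 0.0156
now-frame units [ 1.073 -0.979  0.385]  at-target-yaw units [ 1.031 -0.994  0.456] rotvec units [0.0231 0.0208 0.018 ]
```

carry_out --targets '[[[0,0.3,-0.3,0,0.023,0.021,0.018],[0,0.4,-0.4,0,0,0,0],[0,0.2,-0.2,0,0,0,0],[0,0,0,0,0,0,0],[0,0,0,0,0,0,0]]]'

```text
clock: 26.2
tcp_pos: [0.5306, -0.1461, 0.1573]
ee_rot: [[0.54, -0.842, -0.002], [-0.842, -0.54, 0.002], [-0.003, 0.0, -1.0]]
wrist_force: [-0.8, 0.5, 0.1]
grip_width: 0.0158
```

```bash
python3 plan.py .5344 -.1490 .13 -57.6
```

```text
t 26.2 p [ 0.5306 -0.1461  0.1573] yaw -57.35 F [-0.84  0.53  0.07] w 0.0158
now-frame units [ 0.229 -0.08   1.366]  at-target-yaw units [ 0.225 -0.08   1.366] rotvec units [0.0003 0.0016 0.0028]
```

carry_out --targets '[[[0,0.22,-0.08,0.3,0,0.002,0.003],[0,0,0,0.5,0,0,0],[0,0,0,0.5,0,0,0],[0,0,0,0.3,0,0,0],[0,0,0,0,0,0,0],[0,0,0,0,0,0,0]]]'

```text
clock: 26.8
tcp_pos: [0.5328, -0.1487, 0.1212]
ee_rot: [[0.535, -0.845, -0.003], [-0.845, -0.535, 0.0], [-0.002, 0.003, -1.0]]
wrist_force: [0.1, -0.6, 0.0]
grip_width: 0.0156
```

```bash
python3 plan.py .5344 -.1490 .11 -57.6;  python3 - <<'E'
from ov import *
overlay('o13',(255,175,50,35),16)
E
```

```text
t 26.8 p [ 0.5328 -0.1487  0.1212] yaw -57.64 F [ 0.14 -0.58  0.  ] w 0.0156
now-frame units [ 0.055 -0.062  0.562]  at-target-yaw units [ 0.054 -0.061  0.562] rotvec units [ 0.0017  0.0011 -0.0004]
```

View pics/o13.png

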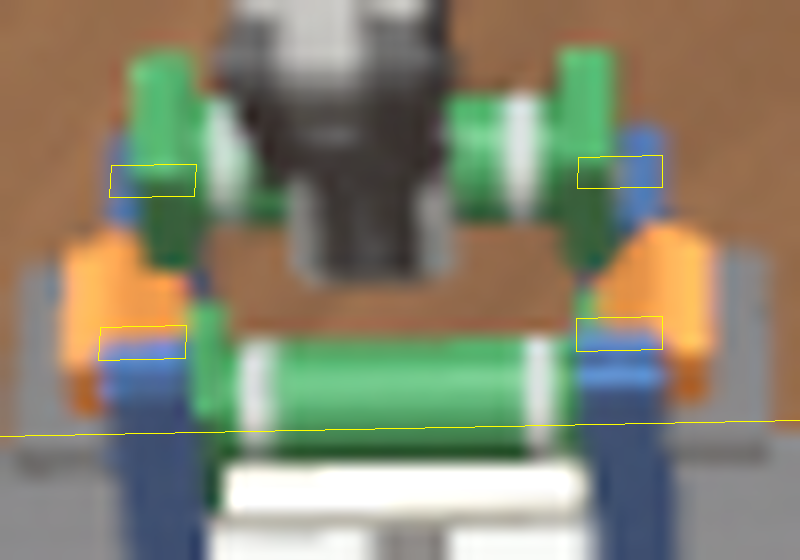

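carry_out --targets '[[[0,0.055,-0.03,0.1,0.002,0.001,0],[0,0,0,0.2,0,0,0],[0,0,0,0.2,0,0,0],[0,0,0,0,0,0,0],[0,0,0,0,0,0,0]]]'

```text
clock: 27.35
tcp_pos: [0.5346, -0.1495, 0.1112]
ee_rot: [[0.535, -0.845, 0.002], [-0.845, -0.535, 0.0], [0.001, -0.002, -1.0]]
wrist_force: [0.3, 0.1, -0.3]
grip_width: 0.0158
```

```bash
python3 plan.py .5340 -.1493 .10 -57.6;  python3 - <<'E'
from ov import *
overlay('o14',(255,175,50,35),16)
E
```

```text
t 27.35 p [ 0.5346 -0.1495  0.1112] yaw -57.63 F [ 0.34  0.09 -0.3 ] w 0.0158
now-frame units [-0.026  0.022  0.561]  at-target-yaw units [-0.025  0.021  0.561] rotvec units [-0.0012 -0.0008 -0.0003]
```

View pics/o14.png

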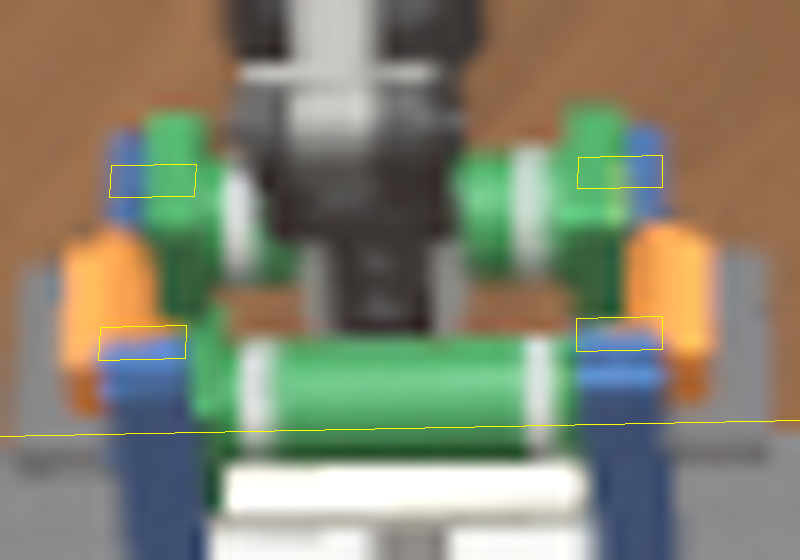

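carry_out --targets '[[[0,-0.02,0.025,0.1,-0.001,-0.001,0],[0,0,0,0.15,0,0,0],[0,0,0,0.2,0,0,0],[0,0,0,0.1,0,0,0],[0,0,0,0,0,0,0]]]'

```text
clock: 27.9
tcp_pos: [0.5339, -0.1497, 0.1]
ee_rot: [[0.535, -0.845, 0.0], [-0.845, -0.535, 0.0], [-0.0, -0.001, -1.0]]
wrist_force: [0.8, 0.5, 0.7]
grip_width: 0.0154
```

carry_out --targets '[[[0,0,0,0.15,0,0,0],[0,0,0,0.1,0,0,0],[0,0,0,0,0,0,0]]]'

```text
clock: 28.2
tcp_pos: [0.5345, -0.1495, 0.0962]
ee_rot: [[0.535, -0.845, 0.002], [-0.845, -0.535, 0.002], [-0.0, -0.003, -1.0]]
wrist_force: [-0.1, -0.3, 0.7]
grip_width: 0.0156
```

```bash
python3 plan.py .5345 -.1491 .09 -57.6;  python3 - <<'E'
from ov import *
overlay('o15',(255,175,50,35),16)
E
```

```text
t 28.2 p [ 0.5345 -0.1495  0.0962] yaw -57.63 F [-0.12 -0.28  0.74] w 0.0156
now-frame units [-0.015 -0.01   0.311]  at-target-yaw units [-0.015 -0.011  0.311] rotvec units [-0.0017  0.0002 -0.0003]
```

View pics/o15.png

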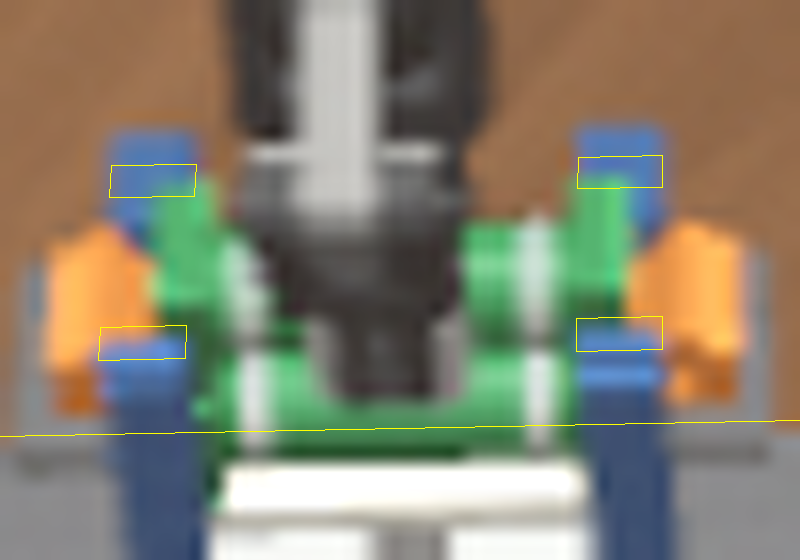

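carry_out --targets '[[[0,-0.01,0.02,0.15,-0.002,0,0],[0,0,0,0.15,0,0,0],[0,0,0,0,0,0,0]]]'

```text
clock: 28.55
tcp_pos: [0.5343, -0.1495, 0.0905]
ee_rot: [[0.535, -0.845, 0.0], [-0.845, -0.535, 0.0], [0.0, -0.0, -1.0]]
wrist_force: [-0.8, 0.6, 0.5]
grip_width: 0.0159
```

carry_out --targets '[[[0,0,0,0.15,0,0,0],[0,0,0,0.15,0,0,0],[0,0,0,0,0,0,0]]]'

```text
clock: 28.85
tcp_pos: [0.5343, -0.1496, 0.0847]
ee_rot: [[0.535, -0.845, 0.001], [-0.845, -0.535, 0.0], [-0.0, -0.001, -1.0]]
wrist_force: [-1.8, 0.3, 2.4]
grip_width: 0.0157
```

```bash
python3 plan.py .5345 -.1492 .076 -57.6;  python3 - <<'E'
from ov import *
overlay('o16',(255,175,50,35),16)
E
```

```text
t 28.85 p [ 0.5343 -0.1496  0.0847] yaw -57.64 F [-1.83  0.29  2.36] w 0.0157
now-frame units [-0.011 -0.016  0.437]  at-target-yaw units [-0.011 -0.017  0.437] rotvec units [-0.0005  0.     -0.0004]
```

View pics/o16.png

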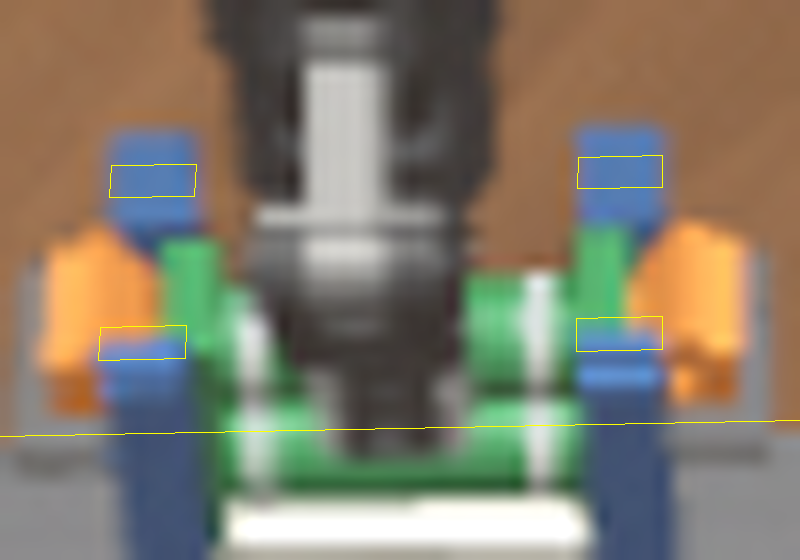

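carry_out --targets '[[[0,0,0,0.15,0,0,0],[0,0,0,0.15,0,0,0],[0,0,0,0,0,0,0]]]'

```text
clock: 29.2
tcp_pos: [0.5344, -0.1497, 0.0791]
ee_rot: [[0.535, -0.845, 0.001], [-0.845, -0.535, 0.001], [0.0, -0.001, -1.0]]
wrist_force: [-0.2, -0.2, 2.8]
grip_width: 0.0156
```

carry_out --targets '[[[0,0,0,0.1,0,0,0],[0,0,0,0.1,0,0,0],[0,0,0,0,0,0,0]]]'

```text
clock: 29.5
tcp_pos: [0.5345, -0.1497, 0.0756]
ee_rot: [[0.535, -0.845, 0.002], [-0.845, -0.535, 0.001], [0.0, -0.002, -1.0]]
wrist_force: [-0.9, 0.7, 1.9]
grip_width: 0.0154
```

carry_out --targets '[[[0,0,0,0.1,0,0,0],[0,0,0,0.05,0,0,0],[0,0,0,0,0,0,0]]]'

```text
clock: 29.8
tcp_pos: [0.5345, -0.1498, 0.0731]
ee_rot: [[0.535, -0.845, 0.002], [-0.845, -0.535, 0.001], [0.0, -0.002, -1.0]]
wrist_force: [-1.1, 0.3, 3.5]
grip_width: 0.0157
```

```bash
python3 - <<'E'
from ov import *
overlay('o17',(255,175,50,35),16)
E
```

```text
(no output)
```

View pics/o17.png

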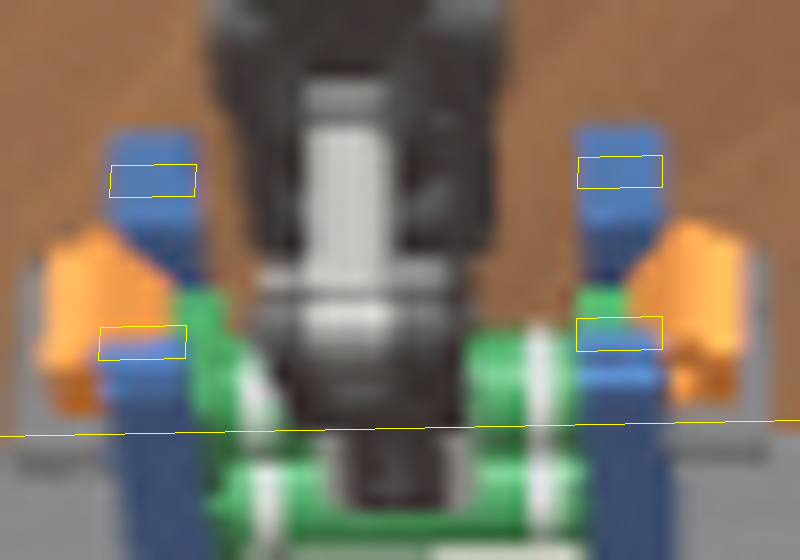

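Lips still open. Small steps now.

carry_out --targets '[[[0,0,0,0.08,0,0,0],[0,0,0,0,0,0,0]]]'

```text
clock: 30.05
tcp_pos: [0.5343, -0.1499, 0.0715]
ee_rot: [[0.535, -0.845, 0.002], [-0.845, -0.535, 0.001], [0.0, -0.002, -1.0]]
wrist_force: [-1.5, 0.1, 1.1]
grip_width: 0.0156
```

carry_out --targets '[[[0,0,0,0.06,0,0,0],[0,0,0,0,0,0,0]]]'

```text
clock: 30.25
tcp_pos: [0.5344, -0.15, 0.0703]
ee_rot: [[0.535, -0.845, 0.002], [-0.845, -0.535, 0.001], [0.0, -0.002, -1.0]]
wrist_force: [-1.5, 0.8, 4.9]
grip_width: 0.0159
```

```bash
python3 - <<'E'
from ov import *
overlay('o18',(255,175,50,35),16)
E
```

```text
(no output)
```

View pics/o18.png

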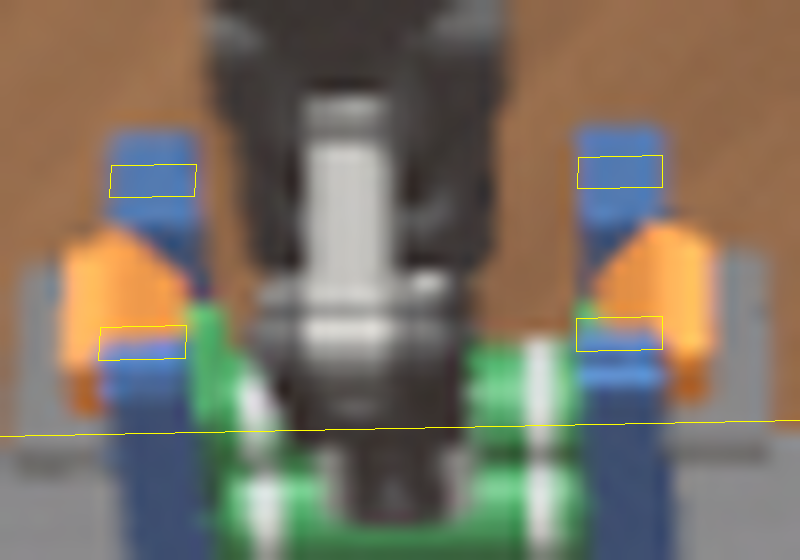

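carry_out --targets '[[[0,0,0,-0.04,0,0,0],[0,0,0,0,0,0,0]]]'

```text
clock: 30.5
tcp_pos: [0.5344, -0.15, 0.0712]
ee_rot: [[0.535, -0.845, 0.002], [-0.845, -0.535, 0.001], [0.0, -0.002, -1.0]]
wrist_force: [-1.8, -0.4, 3.5]
grip_width: 0.0158
```

carry_out --targets '[[[0,0,0,-0.04,0,0,0],[0,0,0,0,0,0,0]]]'

```text
clock: 30.7
tcp_pos: [0.5344, -0.15, 0.0712]
ee_rot: [[0.535, -0.845, 0.001], [-0.845, -0.535, 0.0], [0.001, -0.001, -1.0]]
wrist_force: [-0.7, 0.9, 2.9]
grip_width: 0.0157
```

carry_out --targets '[[[45,0,0,0,0,0,0],[45,0,0,0,0,0,0],[45,0,0,0,0,0,0],[45,0,0,0,0,0,0]]]'

```text
clock: 31.1
tcp_pos: [0.5349, -0.1498, 0.071]
ee_rot: [[0.535, -0.845, 0.002], [-0.845, -0.535, 0.0], [0.001, -0.002, -1.0]]
wrist_force: [-0.3, -0.8, 0.3]
grip_width: 0.0385
```

carry_out --targets '[[[45,0,0,-0.3,0,0,0],[45,0,0,-0.6,0,0,0],[45,0,0,-1,0,0,0],[45,0,0,-1,0,0,0],[45,0,0,-1,0,0,0],[45,0,0,-1,0,0,0],[45,0,0,-1,0,0,0],[45,0,0,-0.5,0,0,0],[45,0,0,0,0,0,0],[45,0,0,0,0,0,0]]]'

```text
clock: 32.1
tcp_pos: [0.5345, -0.1505, 0.2106]
ee_rot: [[0.534, -0.845, 0.006], [-0.845, -0.534, -0.0], [0.003, -0.005, -1.0]]
wrist_force: [-0.2, 0.1, -0.4]
grip_width: 0.0385
```

```bash
python3 plan.py .53 -.15 .2 -57; python3 - <<'E'
from ov import *
overlay('o19',(250,170,60,48),13)
save('scene','s19')
E
```

```text
t 32.1 p [ 0.5345 -0.1505  0.2106] yaw -57.72 F [-0.23  0.15 -0.35] w 0.0385
now-frame units [-0.144  0.179  0.526]  at-target-yaw units [-0.145  0.175  0.528] rotvec units [-0.0031 -0.0022 -0.008 ]
```

View pics/o19.png

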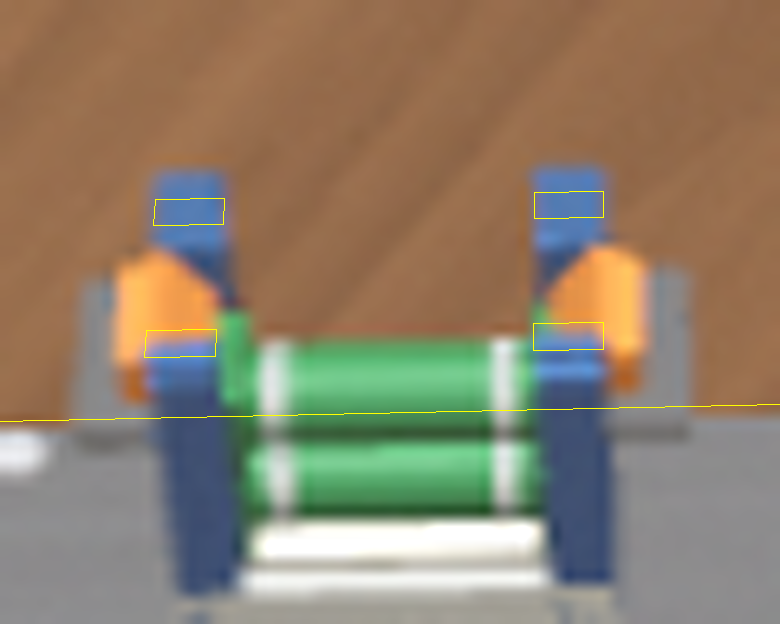

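View pics/s19.png

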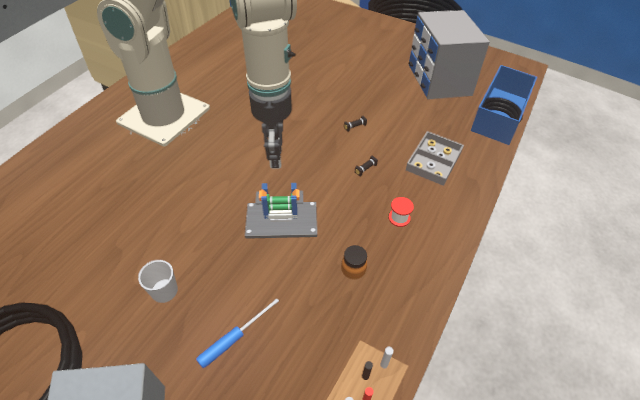

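Both shells are level and stacked under closed lips (lip noses at about (218,300) and (550,300) in the crop). Everything else is where it was, and the gripper is clear.

```bash
python3 -c "
from rig import robot
print(robot.sign_off())"
```

```text
the job is handed in; nothing more can be done
None
```

Both green shells are in the magazine, stacked level under the closed orange lips, and the job is handed in. I gripped each by the barrel, centred it in the mouth by camera, pressed it down in small steps until both lips sprang back, then let go.

- **Final picture:** both lips are back in their starting position. The black shells, spool, jar, tin, screwdriver and tray look unmoved. The gripper is open and about 0.1 m above the feeder.
- **Forces and depth:** wrist force readings between moves stayed under about 5 N. The second shell was pressed about 1 mm past the point where the first had touched the lips, just inside the 1.5 mm before the solid bottom. The higher forces expected while passing the lips fell between readings, so I have no peak values.
- **Time:** about 32 s of the 72 s allowed.
- **What disagreed:** each shell sat about 0.5 to 1 mm off the expected position along its length, so I corrected it by camera before each insertion. The gripper read about 15.7 mm on the 18 mm barrel, but both holds were firm.
- **Not checked:** the top camera's view was blocked by the arm when I looked over the feeder, so the insertion and final checks rest on the scene camera alone.

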